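Hang three bench scoops nested on one hook

TASK

Hang the three bench scoops by the windows in their back plates on the hook, their open fronts towards the hook's free end: first the large blue one, pushed along the bar until its back is flush against the post, then the medium yellow one pushed back flush into the blue one, then the small red one flush into the yellow one. Let each hang upright with its weight on the bar, and leave the other things on the bench where they are.

Things in the scene. Friction and masses are not known exactly. Their poses are not given: they have to be found in the camera images.
- large_scoop_tab (a point): Middle of the grip tab atop the large blue scoop (loose, 120 wide in y, 84 deep in x, 140 high, standing on its floor). The tab is 60 wide, 32 high, 8 thick in x; this point is 124 above the underside. z up; x runs from the open front to the upright 8 mm back plate; the 4 mm floor and two side walls (4 thick, 30 high) reach 76 from the plate towards -x.
- large_scoop_eye (a point): Middle of the upper edge of the large blue scoop's hanging window, at the rear face of the back plate: 16 mm below and 4 mm to +x of large_scoop_tab, same axes. The window goes through the plate, 30 mm wide (y), 34 mm high, in a neck 60 mm wide. Hung, this edge rests on the bar's top; short of home it tilts back and stays by friction until pushed.
- medium_scoop_tab (a point): Middle of the grip tab atop the medium yellow scoop (loose, 94 wide in y, 74 deep in x, 126 high, standing on its floor). The tab is 60 wide, 32 high, 8 thick in x; this point is 110 above the underside. z up; x runs from the open front to the upright 8 mm back plate; the 4 mm floor and two side walls (4 thick, 30 high) reach 66 from the plate towards -x.
- medium_scoop_eye (a point): Middle of the upper edge of the medium yellow scoop's hanging window, at the rear face of the back plate: 16 mm below and 4 mm to +x of medium_scoop_tab, same axes. The window goes through the plate, 30 mm wide (y), 34 mm high, in a neck 60 mm wide. Hung, this edge rests on the bar's top; short of home it tilts back and stays by friction until pushed.
- small_scoop_tab (a point): Middle of the grip tab atop the small red scoop (loose, 68 wide in y, 64 deep in x, 112 high, standing on its floor). The tab is 60 wide, 32 high, 8 thick in x; this point is 96 above the underside. z up; x runs from the open front to the upright 8 mm back plate; the 4 mm floor and two side walls (4 thick, 30 high) reach 56 from the plate towards -x.
- small_scoop_eye (a point): Middle of the upper edge of the small red scoop's hanging window, at the rear face of the back plate: 16 mm below and 4 mm to +x of small_scoop_tab, same axes. The window goes through the plate, 30 mm wide (y), 34 mm high, in a neck 60 mm wide. Hung, this edge rests on the bar's top; short of home it tilts back and stays by friction until pushed.
- hook_root (a point): Centre of the bar's top edge where the hook's level flat steel bar meets the front face of its fixed grey post, 250 mm above the bench. z up; the bar points to -x, 18 wide (y), 8 thick, 110 long. Post 56 wide, top 266 above the bench; base plate 110 wide, 12 high, reaching 72 to -x. Fully home, the eyes are at x = 0 (blue), -8 (yellow), -16 mm (red) here.
- hook_tip (a point): Top of the bar's upturned free end (6 mm thick), at its outer face: 110 mm to -x of hook_root and 12 mm above it; same axes.
- aluminium_part_mid (a point): Bystander: pale turned aluminium part, 46x46x60 mm, standing; this point is on its middle, 30 mm above its underside.
- guide_bush_mid (a point): Bystander: grey steel guide bush, 36 mm across, 84 mm high, standing; this point is on its middle, 42 mm above its underside.
- eyepiece_mid (a point): Bystander: black microscope eyepiece with a pale top, 47 mm across, 63 mm high, standing; this point is on its middle, 31 mm above its underside.
- oil_bottle_mid (a point): Bystander: cream oil bottle with red spout, 45 mm across, 127 mm high, standing; this point is on its middle, 63 mm above its underside.

How it is judged:
On the way, in this order (a step that is already met when the one before it is completed fails the run):
1. the large blue scoop hangs on the bar, its back flush against the post (x of large_scoop_eye in the frame of hook_root between -0.006 and 0.005 m and z of large_scoop_eye in the frame of hook_root between -0.005 and 0.005 m and y of large_scoop_eye in the frame of hook_root between -0.01 and 0.01 m and angle between large_scoop_tab's own z axis and vertical below 0.12 rad and angle between the x axis of large_scoop_tab and the x axis of hook_root, either way round below 0.15 rad), for 0.2 s.
2. then the medium yellow scoop hangs on the bar, nested flush in the blue one (all of step 1 and x of medium_scoop_eye in the frame of large_scoop_eye between -0.014 and -0.003 m and z of medium_scoop_eye in the frame of hook_root between -0.005 and 0.005 m and y of medium_scoop_eye in the frame of hook_root between -0.01 and 0.01 m and angle between medium_scoop_tab's own z axis and vertical below 0.12 rad and angle between the x axis of medium_scoop_tab and the x axis of hook_root, either way round below 0.15 rad), for 0.2 s.
3. then the small red scoop hangs on the bar, nested flush in the yellow one (all of step 2 and x of small_scoop_eye in the frame of medium_scoop_eye between -0.014 and -0.003 m and z of small_scoop_eye in the frame of hook_root between -0.005 and 0.005 m and y of small_scoop_eye in the frame of hook_root between -0.01 and 0.01 m and angle between small_scoop_tab's own z axis and vertical below 0.12 rad and angle between the x axis of small_scoop_tab and the x axis of hook_root, either way round below 0.15 rad), for 0.2 s.
At the end, for the whole second after the job is handed in: All three hang at rest: blue's back within 6 mm of the post, yellow's of blue's, red's of yellow's; each window's upper edge within 5 mm of the bar's top and 10 mm of its centre line; each upright within 0.12 rad and square to the hook within 0.15 rad (all of step 3 and linear speed of each of large_scoop, medium_scoop, small_scoop below 0.02 m/s); the robot touches nothing.
It fails at once if the aluminium part is shifted or lifted by more than 30 mm (distance of aluminium_part_mid from where it was at the start of the episode above 0.03 m).
It fails at once if the guide bush is shifted or lifted by more than 30 mm (distance of guide_bush_mid from where it was at the start of the episode above 0.03 m).
It fails at once if the eyepiece is shifted or lifted by more than 30 mm (distance of eyepiece_mid from where it was at the start of the episode above 0.03 m).
It fails at once if the oil bottle is shifted or lifted by more than 30 mm (distance of oil_bottle_mid from where it was at the start of the episode above 0.03 m).
It also fails if it takes over 72 s, if anything falls off the work surface, if the arm or the gripper's body presses on something with over 40 N, if the wrist force passes 120 N, or if a joint passes its speed limit or range.

ROBOT

A 6-joint arm with a two-finger parallel gripper is mounted at the origin on the work surface; the furniture and walls round the work are solid. World frame = base frame: x ahead of the robot, y to its left, z up, the work surface at z = 0. Lengths are in m, angles in rad, forces in N, time in s.
With the tool pointing down it reaches from about 0.3 to 0.875 m from the base axis. Payload 6.4 kg.
Tool frame: the origin (TCP) lies on the centre line of the jaws, within the pads' length; the fingertips stand 14 mm ahead of it and the grasp point (between the pads) lies 5 mm behind it; y points along the fingers, z is the direction in which the jaws open and shut, and the axes are right-handed (so a half turn about y gives the same grasp; the last joint's range is limited). The gripper opens to 85 mm and grips with 20 to 120 N. Pads are 22 mm wide; open, the fingers measure 114 mm over their backs; the gripper's body (76 mm by 85 mm) begins 54 mm behind the grasp point. The pads swing forward as they close: fully open they stand 13 mm farther back than shut.
Start: joints at [-1.409, 0.181, 1.607, -0, 1.354, -0.206], TCP at [0.207, -0.537, 0.245] pointing down, gripper open.
Joint ranges: [-2.99, 2.99], [-0.89, 2.07], [0.3, 2.58], [-1.14, 4.28], [0, 2.63], [-3.12, 3.12]. Speed limits (rad/s): [2.57, 2.57, 3.01, 3.14, 3.14, 3.14].

INTERFACE

Orientations are given as a unit quaternion [w, x, y, z].
In Python, from rig import telemetry, imaging, job_done gives the robot as it stands.
- The arm moves only by the tool step_arm, never from a script. Its argument "series" is a list of rows, each an object with "dr": the turn, a rotation vector about the tool's x, y, z in degrees, a list of three; "dp": the shift along the tool's x, y, z in m, a list of three; "fingers": the finger opening in m, from 0 to 0.0854. In form: [{"dr": [ax, ay, az], "dp": [x, y, z], "fingers": fingers}, ...]. A call has 1 to 20 rows; each row shifts and turns the pose as measured when the row begins, along the tool's axes as they then stand; what a row does not reach is not made up. A row lasts 1/8 s, in which the tool goes at most 62.5 mm and 10.7 degrees, less where a joint would pass 70% of its speed; a pose out of reach is approached as far as the arm can. A call with a gripper value outside its range is refused whole. The fingers move at their own pace and stop on an object; "newtons" is the grip in N (left out, the last holds). Time passes only in rows, so rows that do not move let the fingers close. It gives the time, the measured TCP pose, the force and the opening at its end, in the units of the state.
- telemetry.sense(): the state, without advancing time (a new reading comes with each control period).
- imaging.snapshot(name): name is "scene" or "top" or "wrist"; returns a dict with "img" (384x512x3 uint8, blue, green, red), "range_z" (384x512 float32, m along the optical axis (not along the pixel's ray), 0 where there is no reading), "vertical_fov" (degrees; the focal length in pixels is half the picture's height over the tangent of half this angle, whatever the lens; pixels are square), "cx", "cy" (the principal point, pixels), "xyz" and "rotation" of the camera in the world. Camera axes: x right, y down, z forward; pixel columns grow to the right and rows downward; lengths in m; the calibration is good to about 2 mm. A picture is of the moment at which its call begins.
- job_done(): hands the job in, once; it reports no verdict.
The state is a dict: "clock": time; "qpos": joint angles; "joint_vel": joint speeds; "joint_efforts": joint torques, N m; "tcp_pos": TCP position; "ee_rot": TCP orientation; "ft_force": force on the tool from outside, world axes, zero at the start; "torque": the same for the moment, N m; "gripper_width": finger opening in m.
Only numpy, scipy, OpenCV 4.12 (cv2) and the standard library are available. Lean on these libraries where they do the work, as an engineer would, in place of code of your own. Each camera call takes 0.05 s, during which the arm holds its last target.

## Working session

There is one attempt and no reset: what is moved stays moved. The work goes in short steps, Python scripts to look and compute and a tool call to move; the robot and the scene stay as the last step left them, time stands still between calls to the robot, and variables do not carry over. Pictures are saved under pics/ and viewed, and the job is handed in when it is done.

Besides the shell and the picture viewer there is one more tool, called after "Call:" by a JSON object that holds its "fn" and its "kwargs". step_arm: Moves the arm, as the interface text tells. Its arguments: {"type":"object","properties":{"series":{"type":"array","items":{"type":"object","properties":{"dr":{"type":"array","items":{"type":"number"}},"dp":{"type":"array","items":{"type":"number"}},"fingers":{"type":"number"}}}},"newtons":{"type":"number"}},"required":["series"]}

```bash
mkdir -p pics; ls; cat > h.py <<'E'
import numpy as np,cv2
from rig import telemetry,imaging
from scipy.spatial.transform import Rotation as R
def snap(n,f=None):
    s=imaging.snapshot(n)
    if f: cv2.imwrite('pics/'+f,s['img'])
    return s
def cloud(s):
    h,w=s['range_z'].shape
    f=h/2/np.tan(np.radians(s['vertical_fov'])/2)
    v,u=np.mgrid[0:h,0:w]
    z=s['range_z']
    p=np.stack([(u-s['cx'])/f*z,(v-s['cy'])/f*z,z],-1)
    r=np.array(s['rotation'])
    if r.shape!=(3,3): r=R.from_quat(np.roll(r,-1)).as_matrix()
    P=p@r.T+np.array(s['xyz']); P[z==0]=np.nan
    return P
E
python3 - <<'E'
from h import *
for n in ['scene','top','wrist']:
    s=snap(n,n+'0.png'); print(n,s['xyz'],s['rotation'],s['vertical_fov'],s['cx'],s['cy'])
    np.save(n+'0.npy',cloud(s))
print(telemetry.sense())
E
```

```text
pics
scene [-0.17915074  0.37889826  1.05299434] [ 0.18535229 -0.51731265  0.78287384 -0.2917888 ] 50.335598558103506 251.11755186159834 188.82651296264604
top [0.3348389  0.06867914 1.23955132] [ 0.05258055 -0.7002642   0.70982457 -0.05490367] 43.5951655514749 259.57073947026623 195.94948995213554
wrist [ 0.26842617 -0.51208583  0.3730438 ] [ 0.11018051  0.8167015  -0.56128039 -0.07631017] 67.10917645147808 259.14920262580347 192.00099174322943
{'clock': 0.15, 'qpos': array([-1.40924918e+00,  1.81395969e-01,  1.60772110e+00,  4.54784328e-06,
        1.35379349e+00, -2.06279869e-01]), 'joint_vel': array([ 6.08005284e-05, -2.43754643e-03, -2.85879231e-03, -3.88110536e-04,
        3.41692775e-04,  6.72361114e-04]), 'joint_efforts': array([ 7.37706414e-04, -4.45259821e+01, -3.51695645e+01, -3.54143867e-04,
        5.80857508e-03,  3.53023620e-05]), 'tcp_pos': array([ 0.20673009, -0.53614855,  0.24460436]), 'ee_rot': array([ 0.12932623, -0.12930225,  0.69564751, -0.69471591]), 'ft_force': array([-0.08730414,  0.47870307,  0.29409301]), 'torque': array([ 0.01166717,  0.03239972, -0.03340462]), 'gripper_width': 0.08560068091980257}
```

View pics/scene0.png

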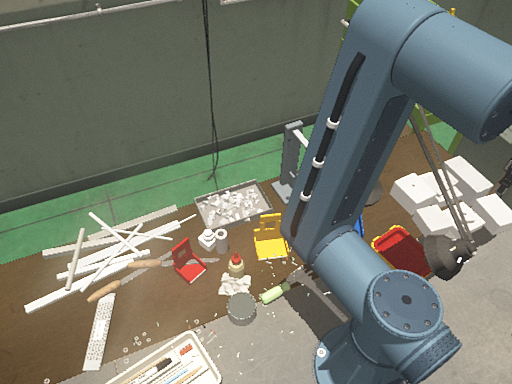

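View pics/top0.png

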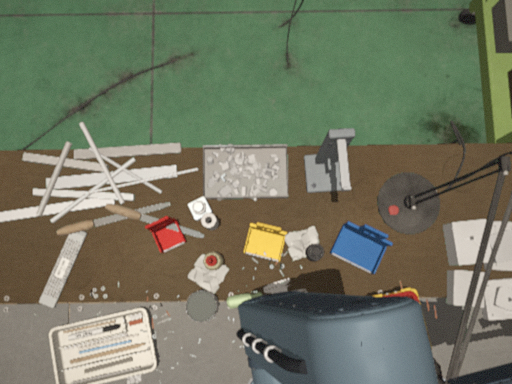

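View pics/wrist0.png

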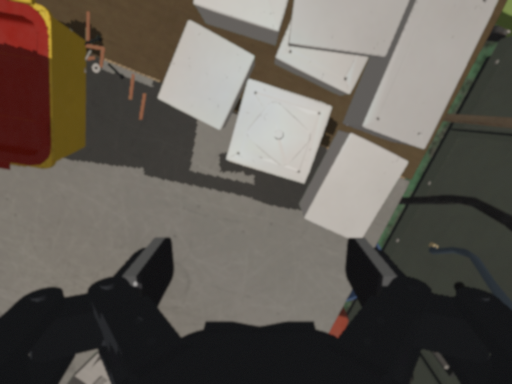

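```bash
python3 - <<'E'
from h import *
im=cv2.imread('pics/top0.png'); c=im[120:290,140:400]; cv2.imwrite('pics/top0c.png',cv2.resize(c,None,fx=3,fy=3,interpolation=cv2.INTER_CUBIC))
P=np.load('top0.npy')
for u,v in [(342,133),(343,170),(344,188),(312,170),(361,247),(372,230),(265,242),(267,228),(167,234),(156,231),(198,208),(210,221),(212,260),(315,253)]: print(u,v,P[v,u].round(3))
E
```

```text
342 133 [ 0.616 -0.11   0.265]
343 170 [ 0.54  -0.112  0.247]
344 188 [ 0.499 -0.11   0.261]
312 170 [ 0.59  -0.075  0.011]
361 247 [ 0.388 -0.195  0.004]
372 230 [ 0.421 -0.193  0.138]
265 242 [0.404 0.051 0.006]
267 228 [0.433 0.047 0.096]
167 234 [0.429 0.303 0.002]
156 231 [ 0.437  0.332 -0.   ]
198 208 [0.488 0.217 0.057]
210 221 [0.461 0.192 0.002]
212 260 [0.358 0.177 0.112]
315 253 [ 0.373 -0.07   0.058]
```

View pics/top0c.png

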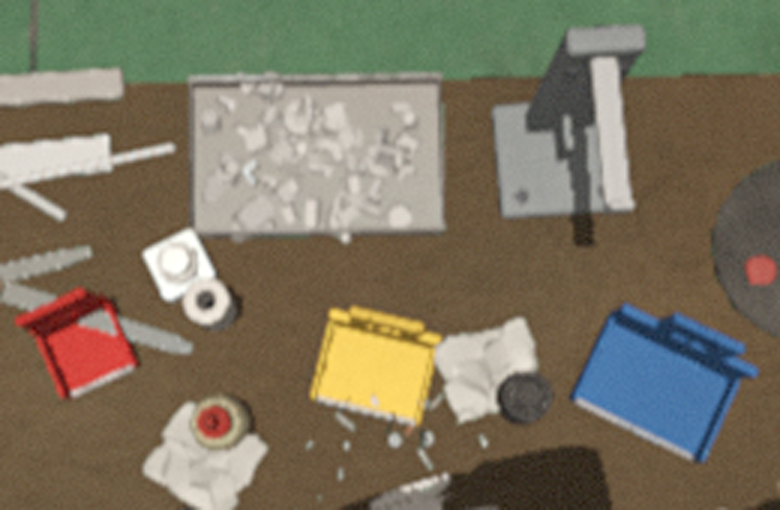

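```bash
cat > loc.py <<'E'
from h import *
def line(p):
    c=np.median(p,0); 
    vx,vy,x0,y0=cv2.fitLine(p.astype(np.float32),cv2.DIST_HUBER,0,.01,.01).ravel(); return np.array([x0,y0]),np.array([vx,vy])
def scoops(s,P):
    hsv=cv2.cvtColor(s['img'],cv2.COLOR_BGR2HSV); H,S,V=[hsv[...,i].astype(int) for i in range(3)]
    out={}
    for n,hm,top,xr in [('blue',(H>95)&(H<125),.140,(-.3,-.1)),('yellow',(H>18)&(H<35),.126,(-.05,.13)),('red',((H<8)|(H>172)),.112,(.22,.4))]:
        m=hm&(S>130)&(V>50)&(P[...,0]>.33)&(P[...,0]<.55)&(P[...,1]>xr[0])&(P[...,1]<xr[1])
        q=P[m]; 
        t=q[(q[:,2]>top-.012)&(q[:,2]<top+.008)]
        b=q[(q[:,2]>.02)&(q[:,2]<top+.02)]
        out[n]=(m,q,t,b)
    return out
E
python3 - <<'E'
from loc import *
s=snap('top'); P=cloud(s)
for n,(m,q,t,b) in scoops(s,P).items():
    print(n,m.sum(),len(t),np.nanmax(q[:,2]))
    c,d=line(t[:,:2]); d=d*np.sign(d[1]); e=(t[:,:2]-c)@d
    print(' tab top line c',c.round(4),'dir deg(y axis from +y)',np.degrees(np.arctan2(-d[0],d[1])).round(2),'ext',e.min().round(4),e.max().round(4),'mid',(c+d*(e.min()+e.max())/2).round(4),'z',np.median(t[:,2]).round(4), 'spread',np.ptp((t[:,:2]-c)@[-d[1],d[0]]).round(4))
    f=q[(q[:,2]<.012)&(q[:,2]>-.004)]; r=cv2.minAreaRect(f[:,:2].astype(np.float32)); print(' floor',np.round(r[0],4),np.round(r[1],4),r[2])
# hook
reg=(P[...,0]>.4)&(P[...,0]<.7)&(P[...,1]>-.2)&(P[...,1]<-.02)
q=P[reg]
a=q[(q[:,2]>.24)&(q[:,2]<.257)&(q[:,0]<.60)]; c,d=line(a[:,:2]); d*=np.sign(d[0]); print('bar',c,np.degrees(np.arctan2(d[1],d[0])),a[:,0].min(),a[:,0].max(),np.median(a[:,2]),np.ptp((a[:,:2]-c)@[-d[1],d[0]]))
t=q[(q[:,2]>.256)&(q[:,0]<.57)]; print('tip',t.min(0),t.max(0),t.mean(0),len(t))
po=q[(q[:,2]>.258)&(q[:,0]>.57)]; r=cv2.minAreaRect(po[:,:2].astype(np.float32)); print('post',r,np.median(po[:,2]))
ba=q[(q[:,2]<.017)&(q[:,2]>.007)]; print('base',cv2.minAreaRect(ba[:,:2].astype(np.float32)))
E
```

```text
blue 1709 74 0.14386963535834596
 tab top line c [ 0.4158 -0.2064] dir deg(y axis from +y) -27.06 ext -0.0226 0.0344 mid [ 0.4184 -0.2012] z 0.1386 spread 0.0062
 floor [ 0.3854 -0.1866] [0.1106 0.0707] 62.37473678588867
yellow 1180 92 0.13090912634749396
 tab top line c [0.435  0.0445] dir deg(y axis from +y) -15.07 ext -0.0287 0.0294 mid [0.4351 0.0448] z 0.1247 spread 0.0081
 floor [0.4087 0.0514] [0.101  0.0892] 75.24412536621094
red 760 85 0.11675248614186096
 tab top line c [0.4497 0.3072] dir deg(y axis from +y) 24.45 ext -0.0289 0.0293 mid [0.4497 0.3074] z 0.1106 spread 0.0087
 floor [0.4293 0.3041] [0.0865 0.0794] 31.869815826416016
bar [ 0.5537726  -0.11206441] 2.985468 0.4974989220899536 0.5999359440422731 0.24962824287407115 0.018874444323398173
tip [ 0.4976488  -0.12327152  0.25685371] [ 0.50364714 -0.10701187  0.2641356 ] [ 0.50049019 -0.11517006  0.26071289] 28
post ((0.6175163984298706, -0.10876840353012085), (0.020480332896113396, 0.054903190582990646), 2.9369688034057617) 0.2650805479413273
base ((0.5172260403633118, -0.10906100273132324), (0.2336396425962448, 0.17979183793067932), 0.44435399770736694)
```

```bash
cat > plan.py <<'E'
from h import *
def now():
    s=telemetry.sense(); return np.array(s['tcp_pos']),R.from_quat(np.roll(s['ee_rot'],-1))
def tgt(psi,flip=0):
    # tool y down, tool z = +-scoop y
    p=np.radians(psi); y=np.array([0,0,-1.]); z=np.array([-np.sin(p),np.cos(p),0])*(-1 if flip else 1)
    return R.from_matrix(np.c_[np.cross(y,z),y,z])
def go(P,Rt,n):
    p,r=now(); P=np.array(P); dr=(r.inv()*Rt).as_rotvec(degrees=True); print('dr total',dr.round(2),'| dp in current',r.inv().apply(P-p).round(4),'| in final axes',Rt.inv().apply(P-p).round(4))
    from scipy.spatial.transform import Slerp
    for k in range(n):
        rk=r*R.from_rotvec(np.radians(dr)*k/n); print(' dr',(dr/n).round(1).tolist(),'dp',rk.inv().apply((P-p)/n).round(4).tolist())
E
python3 - <<'E'
from plan import *
p,r=now(); print(p,r.as_matrix().round(3))
for ps in (-27.3,2.95,24.5):
  for f in (0,1): print(ps,f,(r.inv()*tgt(ps,f)).as_rotvec(degrees=True).round(1))
E
```

```text
[ 0.20671444 -0.53623074  0.24473599] [[-0.933 -0.     0.36 ]
 [-0.36   0.001 -0.933]
 [-0.    -1.    -0.001]]
-27.3 0 [ 0.000e+00 -1.316e+02 -1.000e-01]
-27.3 1 [ 0.1 48.4  0. ]
2.95 0 [-0.000e+00 -1.619e+02 -1.000e-01]
2.95 1 [ 0.1 18.1 -0. ]
24.5 0 [0.000e+00 1.766e+02 1.000e-01]
24.5 1 [ 0.1 -3.4 -0. ]
```

```bash
python3 - <<'E'
from h import *
P=np.load('top0.npy').reshape(-1,3); P=P[~np.isnan(P[:,0])]
Q=np.load('scene0.npy').reshape(-1,3); 
P=np.r_[P,Q[~np.isnan(Q[:,0])]]
for x in np.arange(.75,-.01,-.05):
  print('%.2f'%x,end=' ')
  for y in np.arange(.45,-.71,-.05):
    m=(abs(P[:,0]-x)<.025)&(abs(P[:,1]-y)<.025); print('%4d'%(P[m,2].max()*1000) if m.any() else '   .',end=' ')
  print()
print('y   ',[round(y,2) for y in np.arange(.45,-.71,-.05)])
E
```

```text
0.75    .    .    .    .    .    .    .    .    .    .    .    .    .    .    .    .    .    .    .    .    .    .    .    . 
0.70    .    .    .    .    .    .    .    .    .    .    .    .    .    .    .    .    .    .   13    .    .    .    .    . 
0.65   37   23   18   17   15   35   32   48   35   33   18  267  265    6    4    6    6    8   12   10    5    6    4    7 
0.60   38   32   29   31   30   32   49   58   53   52   17  269  269    5    8   21   21    6   11    6    5    6    6    4 
0.55   36   36   31   28    7   30   39   42   47   31   18  254   19    5   28   33  230  344  328    5    7    7    5    5 
0.50   30   35   24   13   63   81   32   32   34   31    6  263    7    6   38   85  228  342    7    7    7    5    4    4 
0.45   12   24  113  117   35   92   87   62  130  127   22   19  110  145   34   34  312  359   68   66   55   81   79   76 
0.40    6    6   34   33   34   80   71   33  111  125   67   68   32  144  140   22  340  351   68   67   60   78   82   77 
0.35    6    7    7    5   23  126  105    8    9   35   65   66   11   32   33    6  342  3
[... 656 characters left out ...]
0    . 
0.05   33    9    8    5    5    8    5  119  391  781  799  732    .  210  263  268    6    6    6    5    6    0    .    . 
-0.00    .    .    .    .    .    .    1   40  392  393  392    .    .    .    2    6    5    4    5    5    1    .    .    . 
y    [np.float64(0.45), np.float64(0.4), np.float64(0.35), np.float64(0.3), np.float64(0.25), np.float64(0.2), np.float64(0.15), np.float64(0.1), np.float64(0.05), np.float64(0.0), np.float64(-0.05), np.float64(-0.1), np.float64(-0.15), np.float64(-0.2), np.float64(-0.25), np.float64(-0.3), np.float64(-0.35), np.float64(-0.4), np.float64(-0.45), np.float64(-0.5), np.float64(-0.55), np.float64(-0.6), np.float64(-0.65), np.float64(-0.7)]
```

Call:
{"fn": "step_arm", "kwargs": {"series": [{"dp": [0, -0.055, 0]}, {"dp": [0, -0.055, 0]}, {"dp": [0, -0.055, 0]}, {"dp": [0, -0.055, 0]}], "newtons": 80}}

```text
$.series[0]: bad value
```

```bash
python3 - <<'E'
from plan import *
psi=-27.3; a=np.radians(psi); x=np.array([np.cos(a),np.sin(a),0])
print(now()[0]); go(np.array([.418,-.202,.40])-.008*x,tgt(psi,1),8)
E
```

```text
[ 0.20671444 -0.53623074  0.24473599]
dr total [6.000e-02 4.837e+01 1.000e-02] | dp in current [-0.3121 -0.1549 -0.242 ] | in final axes [-0.0265 -0.1553 -0.3939]
 dr [0.0, 6.0, 0.0] dp [-0.039, -0.0194, -0.0303]
 dr [0.0, 6.0, 0.0] dp [-0.0356, -0.0194, -0.0342]
 dr [0.0, 6.0, 0.0] dp [-0.0318, -0.0194, -0.0378]
 dr [0.0, 6.0, 0.0] dp [-0.0277, -0.0194, -0.0409]
 dr [0.0, 6.0, 0.0] dp [-0.0232, -0.0194, -0.0436]
 dr [0.0, 6.0, 0.0] dp [-0.0185, -0.0194, -0.0458]
 dr [0.0, 6.0, 0.0] dp [-0.0135, -0.0194, -0.0475]
 dr [0.0, 6.0, 0.0] dp [-0.0085, -0.0194, -0.0486]
```

All fields are needed in each row.

Call:
{"fn": "step_arm", "kwargs": {"series": [{"dr": [0, 0, 0], "dp": [0, -0.055, 0], "fingers": 0.085}, {"dr": [0, 0, 0], "dp": [0, -0.055, 0], "fingers": 0.085}, {"dr": [0, 0, 0], "dp": [0, -0.055, 0], "fingers": 0.085}, {"dr": [0, 0, 0], "dp": [0, -0.055, 0], "fingers": 0.085}], "newtons": 80}}

```text
clock: 0.7
tcp_pos: [0.2063, -0.5344, 0.4632]
ee_rot: [0.129, -0.129, 0.701, -0.69]
ft_force: [-0.8, -0.4, -0.0]
gripper_width: 0.0852
```

```bash
python3 - <<'E'
from plan import *
psi=-27.3; a=np.radians(psi); x=np.array([np.cos(a),np.sin(a),0])
print(now()[0]); go(np.array([.418,-.202,.46])-.008*x,tgt(psi,1),8)
E
```

```text
[ 0.20632728 -0.53443076  0.46324364]
dr total [ 0.91 48.36  0.2 ] | dp in current [-0.3117  0.008  -0.24  ] | in final axes [-0.0276  0.0032 -0.3925]
 dr [0.1, 6.0, 0.0] dp [-0.039, 0.001, -0.03]
 dr [0.1, 6.0, 0.0] dp [-0.0356, 0.0009, -0.0339]
 dr [0.1, 6.0, 0.0] dp [-0.0318, 0.0009, -0.0375]
 dr [0.1, 6.0, 0.0] dp [-0.0277, 0.0008, -0.0406]
 dr [0.1, 6.0, 0.0] dp [-0.0232, 0.0008, -0.0433]
 dr [0.1, 6.0, 0.0] dp [-0.0186, 0.0007, -0.0455]
 dr [0.1, 6.0, 0.0] dp [-0.0137, 0.0006, -0.0472]
 dr [0.1, 6.0, 0.0] dp [-0.0086, 0.0005, -0.0484]
```

Call:
{"fn": "step_arm", "kwargs": {"series": [{"dr": [0.1, 6, 0], "dp": [-0.039, 0.001, -0.03], "fingers": 0.085}, {"dr": [0.1, 6, 0], "dp": [-0.036, 0.001, -0.034], "fingers": 0.085}, {"dr": [0.1, 6, 0], "dp": [-0.032, 0.001, -0.038], "fingers": 0.085}, {"dr": [0.1, 6, 0], "dp": [-0.028, 0.001, -0.041], "fingers": 0.085}, {"dr": [0.1, 6, 0], "dp": [-0.023, 0.001, -0.043], "fingers": 0.085}, {"dr": [0.1, 6, 0], "dp": [-0.019, 0.001, -0.046], "fingers": 0.085}, {"dr": [0.1, 6, 0], "dp": [-0.014, 0.001, -0.047], "fingers": 0.085}, {"dr": [0.1, 6, 0], "dp": [-0.009, 0.001, -0.048], "fingers": 0.085}, {"dr": [0, 0, 0], "dp": [0, 0, 0], "fingers": 0.085}], "newtons": 80}}

```text
clock: 1.82
tcp_pos: [0.4209, -0.1914, 0.4606]
ee_rot: [0.174, -0.176, -0.683, 0.688]
ft_force: [-0.6, -0.3, 0.1]
gripper_width: 0.0849
```

```bash
python3 - <<'E'
from plan import *
from loc import *
s=snap('wrist','w1.png'); P=cloud(s)
m,q,t,b=scoops(s,P)['blue']
print(len(t)); c,d=line(t[:,:2]); d*=np.sign(d[1]); e=(t[:,:2]-c)@d; print(c,np.degrees(np.arctan2(-d[0],d[1])),e.min(),e.max(),c+d*(e.min()+e.max())/2, np.median(t[:,2]))
psi=-27.3; a=np.radians(psi); x=np.array([np.cos(a),np.sin(a),0])
print(now()[0]); go(np.array([.418,-.202,.25])-.008*x,tgt(psi,1),4)
E
```

```text
214
[ 0.4181014  -0.20353185] -28.616331 -0.029532631537623644 0.030005785873584885 [ 0.41821471 -0.20332417] 0.1392919321776113
[ 0.42022181 -0.19269607  0.46052271]
dr total [-0.42 -1.39 -0.21] | dp in current [0.0063 0.2106 0.0079] | in final axes [0.0057 0.2105 0.0093]
 dr [-0.1, -0.3, -0.1] dp [0.0016, 0.0526, 0.002]
 dr [-0.1, -0.3, -0.1] dp [0.0015, 0.0526, 0.0021]
 dr [-0.1, -0.3, -0.1] dp [0.0015, 0.0526, 0.0021]
 dr [-0.1, -0.3, -0.1] dp [0.0015, 0.0526, 0.0022]
```

View pics/w1.png

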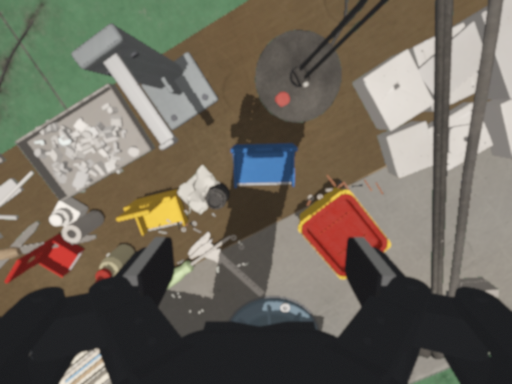

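```bash
python3 - <<'E'
from plan import *
from loc import *
s=snap('wrist'); P=cloud(s)
for n,(m,q,t,b) in scoops(s,P).items():
  c,d=line(t[:,:2]); d*=np.sign(d[1]); e=(t[:,:2]-c)@d; print(n,len(t),np.degrees(np.arctan2(-d[0],d[1])),e.min(),e.max(),c+d*(e.min()+e.max())/2, np.median(t[:,2]))
q=P[(P[...,0]>.4)&(P[...,0]<.7)&(P[...,1]>-.2)&(P[...,1]<-.02)]
a=q[(q[:,2]>.24)&(q[:,2]<.257)&(q[:,0]<.60)]; c,d=line(a[:,:2]); d*=np.sign(d[0]); print('bar',c,np.degrees(np.arctan2(d[1],d[0])),a[:,0].min(),a[:,0].max(),np.median(a[:,2]))
po=q[(q[:,2]>.258)&(q[:,0]>.57)]; print('post',cv2.minAreaRect(po[:,:2].astype(np.float32)),np.median(po[:,2]))
psi=-28; a=np.radians(psi); x=np.array([np.cos(a),np.sin(a),0])
print(now()[0]); go(np.array([.4182,-.2030,.20])-.008*x,tgt(psi,1),5)
E
```

```text
blue 221 -26.40781 -0.027805175029553254 0.031800680579184684 [ 0.41841163 -0.20334267] 0.1392382288452848
yellow 205 -15.015281 -0.031201943329175825 0.02902679213651949 [0.43482383 0.04265979] 0.12490276031667169
red 190 24.885519 -0.036735948321901475 0.022271082743063733 [0.44807185 0.30599271] 0.11039282569550307
bar [ 0.5514998  -0.11512861] 3.4322174 0.49517393762001655 0.5999124161635954 0.25004797383928
post ((0.6147281527519226, -0.11094899475574493), (0.020214885473251343, 0.05562879517674446), 3.6364495754241943) 0.2657697215251209
[ 0.41976437 -0.19379211  0.4604752 ]
dr total [-0.43 -0.77 -0.2 ] | dp in current [0.0059 0.2605 0.007 ] | in final axes [0.0051 0.2605 0.0089]
 dr [-0.1, -0.2, -0.0] dp [0.0012, 0.0521, 0.0014]
 dr [-0.1, -0.2, -0.0] dp [0.0011, 0.0521, 0.0015]
 dr [-0.1, -0.2, -0.0] dp [0.0011, 0.0521, 0.0015]
 dr [-0.1, -0.2, -0.0] dp [0.0011, 0.0521, 0.0016]
 dr [-0.1, -0.2, -0.0] dp [0.001, 0.0521, 0.0017]
```

Call:
{"fn": "step_arm", "kwargs": {"series": [{"dr": [-0.4, -1.4, -0.2], "dp": [0.005, 0.05, 0.008], "fingers": 0.085}, {"dr": [0, 0, 0], "dp": [0, 0.055, 0], "fingers": 0.085}, {"dr": [0, 0, 0], "dp": [0, 0.055, 0], "fingers": 0.085}, {"dr": [0, 0, 0], "dp": [0, 0.055, 0], "fingers": 0.085}, {"dr": [0, 0, 0], "dp": [0, 0.04, 0], "fingers": 0.085}, {"dr": [0, 0, 0], "dp": [0, 0, 0], "fingers": 0.085}], "newtons": 80}}

```text
clock: 2.68
tcp_pos: [0.4072, -0.2084, 0.1994]
ee_rot: [0.169, -0.17, -0.685, 0.688]
ft_force: [-0.4, 0.5, 0.3]
gripper_width: 0.085
```

```bash
python3 - <<'E'
from plan import *
from loc import *
s=snap('wrist','w2.png'); P=cloud(s)
m,q,t,b=scoops(s,P)['blue']
c,d=line(t[:,:2]); d*=np.sign(d[1]); e=(t[:,:2]-c)@d; print(len(t),np.degrees(np.arctan2(-d[0],d[1])),e.min(),e.max(),c+d*(e.min()+e.max())/2, np.median(t[:,2]))
psi=-27.3; a=np.radians(psi); x=np.array([np.cos(a),np.sin(a),0])
print(now()[0]); go(np.array([.4182,-.2030,.119])-.008*x,tgt(psi,1),2)
E
```

```text
1202 -27.47037 -0.03284068361402733 0.026382269549234335 [ 0.41924352 -0.20388517] 0.13901271986621555
[ 0.40839452 -0.20933654  0.2015114 ]
dr total [-0.28 -0.44 -0.36] | dp in current [ 0.0028  0.0824 -0.0105] | in final axes [ 0.0022  0.0825 -0.0101]
 dr [-0.1, -0.2, -0.2] dp [0.0014, 0.0412, -0.0053]
 dr [-0.1, -0.2, -0.2] dp [0.0012, 0.0412, -0.0052]
```

View pics/w2.png

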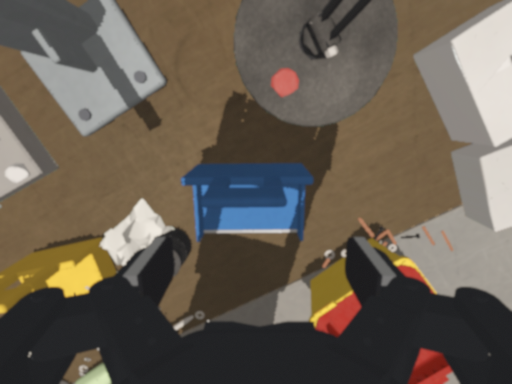

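Call:
{"fn": "step_arm", "kwargs": {"series": [{"dr": [-0.2, -0.4, -0.3], "dp": [0.001, 0.015, -0.01], "fingers": 0.085}, {"dr": [0, 0, 0], "dp": [0, 0.025, 0], "fingers": 0.085}, {"dr": [0, 0, 0], "dp": [0, 0, 0], "fingers": 0.085}, {"dr": [0, 0, 0], "dp": [0, 0, 0], "fingers": 0.085}], "newtons": 80}}

```text
clock: 3.22
tcp_pos: [0.4163, -0.2032, 0.1667]
ee_rot: [0.163, -0.171, -0.685, 0.689]
ft_force: [0.1, 0.2, -0.4]
gripper_width: 0.0851
```

```bash
python3 - <<'E'
from plan import *
psi=-27.4; a=np.radians(psi); x=np.array([np.cos(a),np.sin(a),0])
print(now()[0]); go(np.array([.4188,-.2035,.119])-.008*x,tgt(psi,1),2)
E
```

```text
[ 0.41626184 -0.20318309  0.16670945]
dr total [-0.2   0.06 -0.7 ] | dp in current [ 0.0062  0.0476 -0.0011] | in final axes [ 0.0056  0.0477 -0.0009]
 dr [-0.1, 0.0, -0.3] dp [0.0031, 0.0238, -0.0005]
 dr [-0.1, 0.0, -0.3] dp [0.0029, 0.0238, -0.0005]
```

Call:
{"fn": "step_arm", "kwargs": {"series": [{"dr": [-0.1, 0, -0.7], "dp": [0.005, 0.02, -0.001], "fingers": 0.085}, {"dr": [0, 0, 0], "dp": [0.001, 0.028, 0], "fingers": 0.085}, {"dr": [0, 0, 0], "dp": [0, 0, 0], "fingers": 0.085}, {"dr": [0, 0, 0], "dp": [0, 0, 0], "fingers": 0.085}], "newtons": 80}}

```text
clock: 3.72
tcp_pos: [0.4125, -0.2002, 0.1187]
ee_rot: [0.166, -0.168, -0.686, 0.688]
ft_force: [-0.1, 0.0, -0.1]
gripper_width: 0.0851
```

```bash
python3 - <<'E'
from plan import *
s=snap('wrist','w3.png')
psi=-27.4; a=np.radians(psi); x=np.array([np.cos(a),np.sin(a),0])
print(now()[0]); go(np.array([.4188,-.2035,.119])-.008*x,tgt(psi,1),1)
E
```

```text
[ 0.41237976 -0.20009383  0.1186154 ]
dr total [-0.13  0.09 -0.14] | dp in current [ 0.0007 -0.0004  0.0001] | in final axes [ 0.0007 -0.0004  0.0001]
 dr [-0.1, 0.1, -0.1] dp [0.0007, -0.0004, 0.0001]
```

View pics/w3.png

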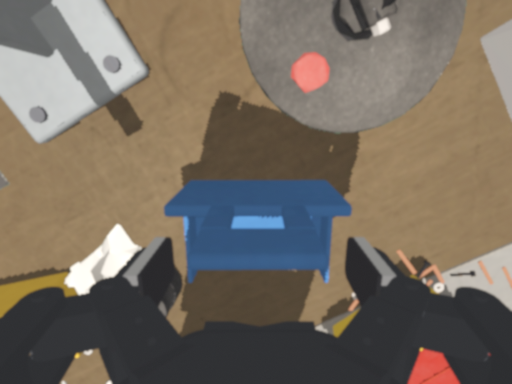

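```bash
python3 - <<'E'
from plan import *
s=snap('wrist'); P=cloud(s); cv2.imwrite('pics/w3c.png',cv2.resize(s['img'][150:300,140:370],None,fx=3,fy=3))
p,r=now()
for v in range(176,300,6): print(v,[(int(1000*P[v,u,2])) if not np.isnan(P[v,u,2]) else -1 for u in range(150,370,10)])
E
```

```text
176 [0, 0, -1, 0, 0, -1, -1, 0, 0, 0, 0, 0, 0, 0, 0, 0, 0, -1, 0, 0, 0, -1]
182 [0, 0, 0, 0, 10, 9, 9, 8, 9, 8, 9, 9, 8, 9, 8, 9, 10, 9, 0, 0, 0, -1]
188 [0, 0, 0, -1, 28, 30, 29, 30, 30, 29, 28, 30, 29, 29, 28, 29, 30, 28, 29, 0, -1, 0]
194 [0, 0, 0, 46, 46, 47, 47, 46, 48, 48, 47, 48, 48, 47, 47, 47, 47, 47, 46, 0, 0, 0]
200 [0, 0, 0, 60, 61, 62, 61, 61, 61, 62, 62, 61, 62, 61, -1, 62, 62, 62, 62, 62, 0, -1]
206 [0, -1, 72, 72, 74, 73, 71, 74, 75, 73, 73, 72, 73, 74, 75, 74, 73, 73, 73, 73, 73, 0]
212 [-1, 0, 74, 74, 73, 73, 85, 86, 85, 74, 73, 73, 74, 73, 85, 86, 73, 74, 74, 74, 72, 0]
218 [0, 0, 0, 0, 23, 3, 96, 95, 95, 2, 3, 4, 5, 4, 96, 96, 95, 3, 30, 0, 0, 0]
224 [0, 0, 0, 0, 24, 5, 104, 105, 101, 3, 3, 3, 3, 4, 105, 104, 106, 4, 30, 0, 0, 0]
230 [0, 0, -1, 0, 26, 109, 113, 113, 113, 113, 111, 112, 113, 113, 112, 113, 113, 2, 29, 0, 0, -1]
236 [-1, 0, -1, -1, 27, 121, 119, 120, 122, 121, 120, 121, 120, 121, 121, 120, 120, 4, 29, 0, 0, 0]
242 [0, 127, 120, 0, 28, 127, 127, 127, 127, 126, 128, 128, 127, 127, 127, 126, 127, 125, 29, 0, 121, 127]
248 [132, 134, 122, -1, 29, 133, 132, 133, 133, 133, 132, 133, 133, 133, 134, 133, 132, 134, 29, 0, 123, 133]
254 [138, 135, 123, 0, 136, 137, 137, 138, 137, 136, 138, 137, 137, 137, 137, 138, 138, 137, 29, 0, 125, 136]
260 [142, 135, 123, 0, 139, 139, 139, 140, 139, 140, 138, 139, 139, 139, 139, 141, 139, 139, 0, 0, 124, 137]
266 [145, 135, 124, 0, 139, 140, 140, 140, 140, 140, 139, 139, 139, 139, 140, 138, 141, 140, 0, 0, 126, 137]
272 [147, 136, 125, 0, 29, -1, -1, 0, 0, 0, -1, 0, 0, 0, 0, 0, 0, 11, 0, 0, 126, 138]
278 [147, 137, 125, 4, 29, 0, 0, 0, 0, 0, 0, 0, -1, 0, -1, 0, -1, 0, 0, 0, 126, 139]
284 [148, 138, 125, 8, 0, 0, -1, 0, 0, 0, 0, 0, -1, 0, -1, -1, 0, 0, 0, 0, 127, 139]
290 [148, 138, 24, 10, 0, 0, 0, 0, 0, -1, -1, 0, 0, 0, 0, 0, 0, -1, 0, 0, 0, 140]
296 [150, 139, 27, 0, 0, 0, 0, -1, 0, 0, 0, -1, 0, 0, -1, -1, 0, 1, -1, 0, 0, 140]
```

View pics/w3c.png

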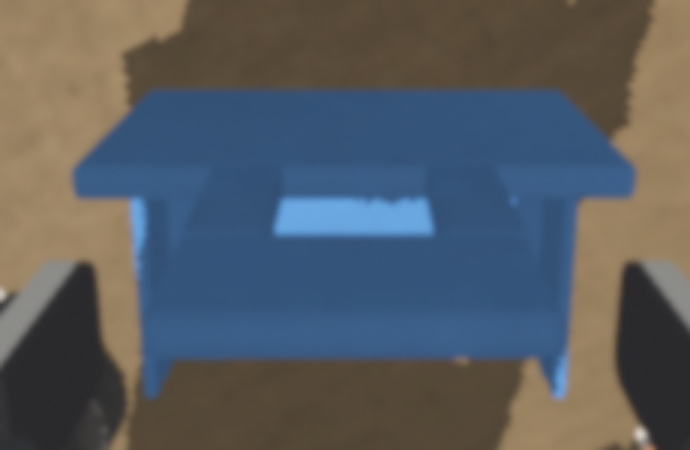

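Call:
{"fn": "step_arm", "kwargs": {"series": [{"dr": [0, 0, 0], "dp": [0, 0, 0], "fingers": 0.05}, {"dr": [0, 0, 0], "dp": [0, 0, 0], "fingers": 0.05}, {"dr": [0, 0, 0], "dp": [0, 0, 0], "fingers": 0.05}, {"dr": [0, 0, 0], "dp": [0, 0, 0], "fingers": 0.05}], "newtons": 80}}

```text
clock: 4.32
tcp_pos: [0.4135, -0.2008, 0.1205]
ee_rot: [0.165, -0.169, -0.686, 0.689]
ft_force: [0.2, -0.2, -0.9]
gripper_width: 0.0584
```

Call:
{"fn": "step_arm", "kwargs": {"series": [{"dr": [0, 0, 0], "dp": [0, -0.02, 0], "fingers": 0.05}, {"dr": [0, 0, 0], "dp": [0, -0.03, 0], "fingers": 0.05}, {"dr": [0, 0, 0], "dp": [0, 0, 0], "fingers": 0.05}], "newtons": 80}}

```text
clock: 4.7
tcp_pos: [0.4123, -0.1999, 0.1703]
ee_rot: [0.166, -0.168, -0.686, 0.688]
ft_force: [-0.1, -0.2, -1.6]
gripper_width: 0.0583
```

```bash
python3 - <<'E'
from plan import *
s=snap('wrist','w4.png');s=snap('scene','s4.png')
E
```

```text
(no output)
```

View pics/w4.png

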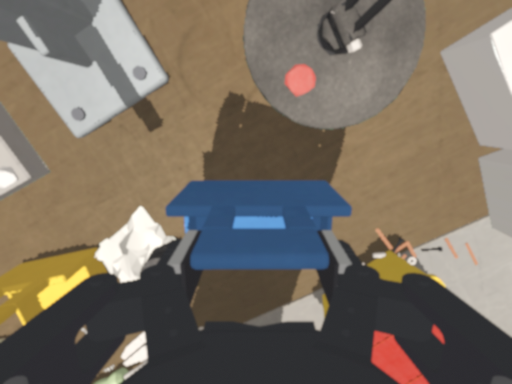

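```bash
cat >> plan.py <<'E'
ROOT=np.array([.606,-.1105,.250]); PSI=3.2
def hk(x,y,z,root=None,psi=None):
    root=ROOT if root is None else root; psi=PSI if psi is None else psi
    a=np.radians(psi); return root+np.array([np.cos(a)*x-np.sin(a)*y,np.sin(a)*x+np.cos(a)*y,z])
E
python3 - <<'E'
from plan import *
go(hk(-.17-.010,0,.019+.0125),tgt(PSI,1),5)
E
```

```text
dr total [ -0.04 -30.52   0.12] | dp in current [ 0.0223 -0.1137 -0.0764] | in final axes [-0.0198 -0.1137 -0.0771]
 dr [-0.0, -6.1, 0.0] dp [0.0045, -0.0227, -0.0153]
 dr [-0.0, -6.1, 0.0] dp [0.0028, -0.0227, -0.0157]
 dr [-0.0, -6.1, 0.0] dp [0.0011, -0.0227, -0.0159]
 dr [-0.0, -6.1, 0.0] dp [-0.0006, -0.0227, -0.0159]
 dr [-0.0, -6.1, 0.0] dp [-0.0023, -0.0227, -0.0158]
```

View pics/s4.png

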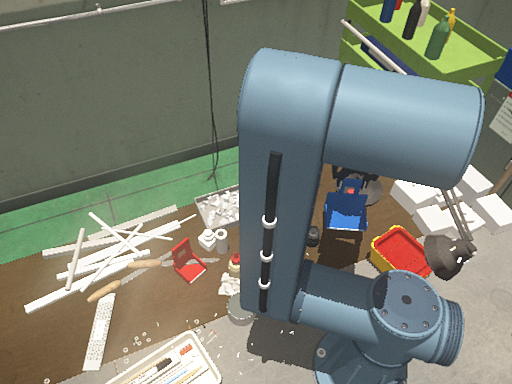

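Call:
{"fn": "step_arm", "kwargs": {"series": [{"dr": [0, -6.1, 0], "dp": [0.0045, -0.0227, -0.0153], "fingers": 0.05}, {"dr": [0, -6.1, 0], "dp": [0.003, -0.0227, -0.0157], "fingers": 0.05}, {"dr": [0, -6.1, 0], "dp": [0.001, -0.0227, -0.016], "fingers": 0.05}, {"dr": [0, -6.1, 0], "dp": [-0.0006, -0.0227, -0.016], "fingers": 0.05}, {"dr": [0, -6.1, 0], "dp": [-0.0023, -0.0227, -0.0158], "fingers": 0.05}, {"dr": [0, 0, 0], "dp": [0, 0, 0], "fingers": 0.05}, {"dr": [0, 0, 0], "dp": [0, 0, 0], "fingers": 0.05}], "newtons": 80}}

```text
clock: 5.68
tcp_pos: [0.4217, -0.1157, 0.272]
ee_rot: [0.018, -0.031, 0.711, -0.703]
ft_force: [-0.3, 0.4, -2.7]
gripper_width: 0.0584
```

```bash
cat > hookm.py <<'E'
from plan import *
from loc import *
def hook(s,P,pr=True):
    hsv=cv2.cvtColor(s['img'],cv2.COLOR_BGR2HSV)
    ok=(hsv[...,1]<90)&(P[...,0]>.4)&(P[...,0]<.7)&(P[...,1]>-.2)&(P[...,1]<-.02)
    q=P[ok]
    a=q[(q[:,2]>.24)&(q[:,2]<.257)&(q[:,0]<.60)&(q[:,0]>.51)]; c,d=line(a[:,:2]); d*=np.sign(d[0]); ya=np.degrees(np.arctan2(d[1],d[0]))
    w=(a[:,:2]-c)@[-d[1],d[0]]; c=c+np.array([-d[1],d[0]])*(np.percentile(w,2)+np.percentile(w,98))/2
    po=q[(q[:,2]>.259)&(q[:,0]>.57)]; rr=cv2.minAreaRect(po[:,:2].astype(np.float32))
    x=(po[:,:2]-c)@d; xf=np.percentile(x,1)
    t=q[(q[:,2]>.257)&(q[:,0]<.55)]
    print('bar c',c.round(4),'yaw',ya.round(2),'zbar',np.median(a[:,2]).round(4),'width',np.ptp(w).round(4),'front at',(c+d*xf).round(4),'post',np.round(rr[0],4),np.round(rr[1],4),round(rr[2],2),'tip x',((t[:,:2]-c)@d-xf).min().round(4) if len(t) else None,len(t))
def held(P,s,col):
    p,r=now(); hsv=cv2.cvtColor(s['img'],cv2.COLOR_BGR2HSV); H=hsv[...,0].astype(int)
    hm={'blue':(H>95)&(H<125),'yellow':(H>18)&(H<35),'red':(H<8)|(H>172)}[col]&(hsv[...,1]>120)
    q=r.inv().apply(P[hm]-p); q=q[np.all(abs(q)<.06,axis=1)] # tool frame
    t=q[q[:,1]<-.017+.01]  # near tab top
    return q
E
python3 - <<'E'
from hookm import *
s=snap('wrist','w5.png'); P=cloud(s); hook(s,P)
q=held(P,s,'blue'); print('top y',np.percentile(q[:,1],[1,5]))
t=q[abs(q[:,1]-np.percentile(q[:,1],3))<.003]; print('tab top in tool',t.min(0),t.max(0),np.percentile(t,[2,98],axis=0))
c,d=line(t[:,[2,0]]); print('slope',d)
T=imaging.snapshot('top'); cv2.imwrite('pics/t5.png',T['img']); hook(T,cloud(T))
print(now()[0]); go(hk(-.17-.010,0,.019+.0125),tgt(PSI,1),1)
E
```

```text
Traceback (most recent call last):
  File "hookm.py", line 10, in hook
    x=(po[:,:2]-c)@d; xf=np.percentile(x,1)
                         ~~~~~~~~~~~~~^^^^^
IndexError: index -1 is out of bounds for axis 0 with size 0
```

View pics/w5.png

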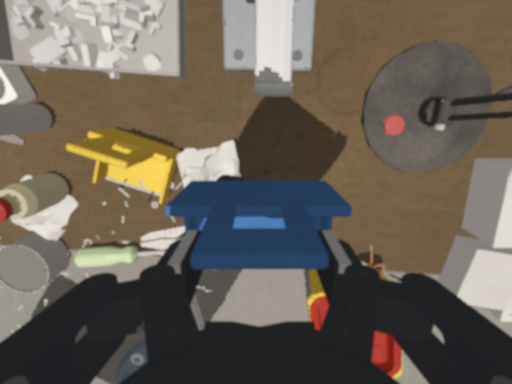

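```bash
cat > hookm.py <<'E'
from plan import *
from loc import *
def hook(s,P,Rt):
    hsv=cv2.cvtColor(s['img'],cv2.COLOR_BGR2HSV)
    q=P[(hsv[...,1]<90)&(P[...,0]>.4)&(P[...,0]<.7)&(P[...,1]>-.16)&(P[...,1]<-.06)]
    p,r=now()
    a=q[(q[:,2]>.24)&(q[:,2]<.256)&(q[:,0]<.60)&(q[:,0]>.505)]; c,d=line(a[:,:2]); d*=np.sign(d[0]); ya=np.degrees(np.arctan2(d[1],d[0]))
    n=np.array([-d[1],d[0]]); w=(a[:,:2]-c)@n; c=c+n*(np.percentile(w,2)+np.percentile(w,98))/2
    print('bar c',c.round(4),'yaw',ya.round(2),'zbar',np.median(a[:,2]).round(4),'width',np.ptp(w).round(4),'y at x=.606:',(c+d*(.606-c[0])/d[0])[1].round(4))
    t=q[(q[:,2]>.2585)&(q[:,0]<.52)]
    if len(t): x=np.percentile((t[:,:2]-c)@d,2); print('tip outer',(c+d*x).round(4),'ztop',np.percentile(t[:,2],90).round(4),len(t),'=> root',(c+d*(x+.110)).round(4))
    po=q[(q[:,2]>.259)&(q[:,0]>.57)]
    if len(po)>20: x=np.percentile((po[:,:2]-c)@d,1); print('post front',(c+d*x).round(4))
def held(P,s,col):
    p,r=now(); hsv=cv2.cvtColor(s['img'],cv2.COLOR_BGR2HSV); H=hsv[...,0].astype(int)
    hm={'blue':(H>95)&(H<125),'yellow':(H>18)&(H<35),'red':(H<8)|(H>172)}[col]&(hsv[...,1]>120)
    q=r.inv().apply(P[hm]-p); q=q[np.all(abs(q)<.075,axis=1)]
    top=np.percentile(q[:,1],2); print('tab top tool y',top.round(4))
    t=q[abs(q[:,1]-top)<.003]; lo,hi=np.percentile(t,[2,98],axis=0); print('tab top tool x',lo[0].round(4),hi[0].round(4),'z',lo[2].round(4),hi[2].round(4),'mid z',((lo+hi)/2)[2].round(4))
    c,d=line(t[:,[2,0]]); print('skew deg',np.degrees(np.arctan(d[1]/d[0])).round(2))
    m=q[(q[:,1]>top+.004)&(q[:,1]<.03)&(abs(q[:,2])<.028)&(q[:,0]<hi[0]-.005)]
    if len(m)>20: 
        k=np.polyfit(m[:,1],m[:,0],1); print('rear face x at tool y=0:',k[1].round(4),'pitch deg',np.degrees(np.arctan(k[0])).round(2),len(m))
E
python3 - <<'E'
from hookm import *
s=snap('wrist'); P=cloud(s); hook(s,P,None); held(P,s,'blue')
print(now()[0],now()[1].as_matrix().round(3)); go(hk(-.17-.010,0,.019+.0125),tgt(PSI,1),1)
T=imaging.snapshot('top'); cv2.imwrite('pics/t5.png',T['img']); hook(T,cloud(T),None)
E
```

```text
bar c [ 0.5214 -0.1155] yaw 3.86 zbar 0.25 width 0.018 y at x=.606: -0.1098
tip outer [ 0.4135 -0.1228] ztop 0.3531 30936 => root [ 0.5232 -0.1154]
tab top tool y -0.0201
tab top tool x -0.0093 -0.003 z -0.0279 0.0277 mid z -0.0001
skew deg -0.0
rear face x at tool y=0: -0.009 pitch deg 0.34 3368
[ 0.42175275 -0.11585235  0.27225678] [[-0.997 -0.019  0.068]
 [-0.069  0.011 -0.998]
 [ 0.018 -1.    -0.012]]
dr total [0.71 0.73 1.05] | dp in current [-0.004  -0.0094  0.0049] | in final axes [-0.0043 -0.0092  0.0049]
 dr [0.7, 0.7, 1.0] dp [-0.004, -0.0094, 0.0049]
bar c [ 0.5541 -0.1125] yaw 2.44 zbar 0.2495 width 0.0189 y at x=.606: -0.1103
tip outer [ 0.4013 -0.119 ] ztop 0.6214 4048 => root [ 0.5112 -0.1143]
post front [ 0.6073 -0.1103]
```

```bash
cat >> plan.py <<'E'
ROOT=np.array([.606,-.110,.250]); PSI=3.1
def eye(x,z,ex,ey,n=1,y=0): # eye offset in tool: (ex,ey)
    go(hk(x+ex,y,z+ey),tgt(PSI,1),n)
def where(ex,ey):
    p,r=now(); e=p+r.apply([ex,ey,0]); a=np.radians(PSI); d=e-ROOT; print('eye in hook',np.round([d[0]*np.cos(a)+d[1]*np.sin(a),-d[0]*np.sin(a)+d[1]*np.cos(a),d[2]],4),'F',telemetry.sense()['ft_force'].round(1))
E
python3 - <<'E'
from plan import *
where(-.009,.0119); eye(-.15,.019,-.009,.0119)
E
```

```text
eye in hook [-0.1754  0.0043  0.0105] F [-0.8 -0.2 -2. ]
dr total [0.7  0.84 1.03] | dp in current [-0.025  -0.0089  0.0043] | in final axes [-0.0252 -0.0084  0.004 ]
 dr [0.7, 0.8, 1.0] dp [-0.025, -0.0089, 0.0043]
```

Call:
{"fn": "step_arm", "kwargs": {"series": [{"dr": [0.7, 0.8, 1.0], "dp": [-0.01, -0.009, 0.004], "fingers": 0.05}, {"dr": [0, 0, 0], "dp": [-0.015, 0, 0], "fingers": 0.05}, {"dr": [0, 0, 0], "dp": [0, 0, 0], "fingers": 0.05}, {"dr": [0, 0, 0], "dp": [0, 0, 0], "fingers": 0.05}], "newtons": 80}}

```text
clock: 6.32
tcp_pos: [0.4491, -0.1195, 0.2808]
ee_rot: [-0.018, 0.018, -0.707, 0.707]
ft_force: [-0.4, 0.3, -3.0]
gripper_width: 0.0586
```

```bash
python3 - <<'E'
from hookm import *
where(-.009,.0119); eye(-.06,.019,-.009,.0119)
s=snap('wrist','w6.png'); P=cloud(s);held(P,s,'blue'); hook(s,P,0)
s=snap('top'); cv2.imwrite('pics/t6.png',cv2.resize(s['img'][100:270,250:450],None,fx=3.5,fy=3.5))
E
```

```text
eye in hook [-0.1482 -0.001   0.0189] F [-0.4  0.3 -3. ]
dr total [-0.01 -0.16  0.02] | dp in current [-0.0882 -0.0001 -0.0013] | in final axes [-0.0882 -0.0001 -0.001 ]
 dr [-0.0, -0.2, 0.0] dp [-0.0882, -0.0001, -0.0013]
tab top tool y -0.0203
tab top tool x -0.0093 -0.0029 z -0.0279 0.0277 mid z -0.0001
skew deg 0.26
rear face x at tool y=0: -0.0091 pitch deg 0.3 3408
bar c [ 0.538  -0.1147] yaw 3.19 zbar 0.25 width 0.0181 y at x=.606: -0.1109
tip outer [ 0.4398 -0.1202] ztop 0.3621 31525 => root [ 0.5496 -0.114 ]
```

View pics/t6.png

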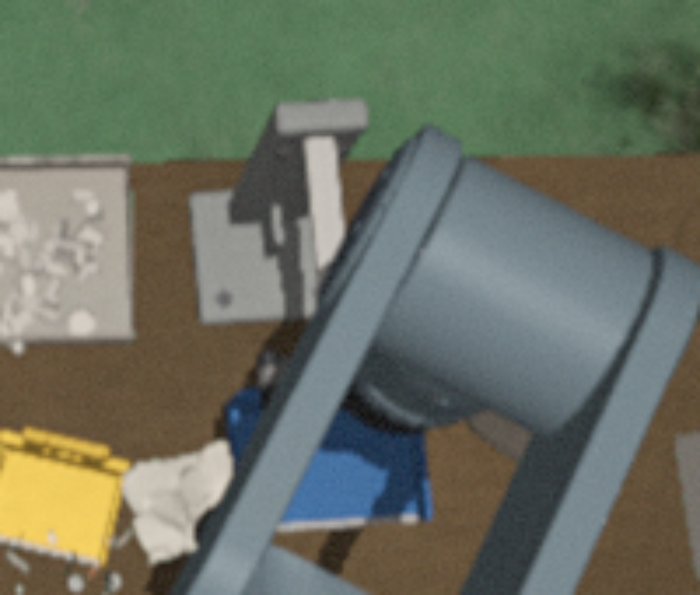

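View pics/w6.png

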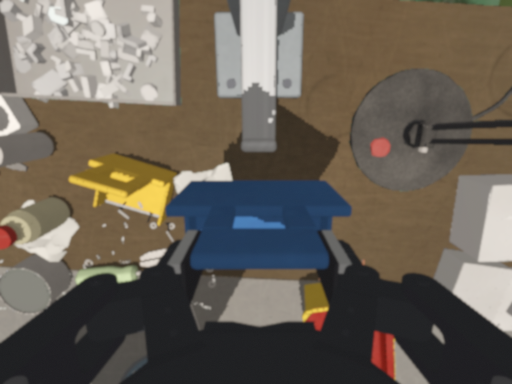

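Call:
{"fn": "step_arm", "kwargs": {"series": [{"dr": [0, 0, 0], "dp": [-0.025, 0, 0], "fingers": 0.05}, {"dr": [0, 0, 0], "dp": [-0.025, 0, 0], "fingers": 0.05}, {"dr": [0, 0, 0], "dp": [-0.025, 0, 0], "fingers": 0.05}, {"dr": [0, 0, 0], "dp": [-0.013, 0, 0], "fingers": 0.05}, {"dr": [0, 0, 0], "dp": [0, 0, 0], "fingers": 0.05}, {"dr": [0, 0, 0], "dp": [0, 0, 0], "fingers": 0.05}], "newtons": 80}}

```text
clock: 7.18
tcp_pos: [0.5372, -0.1147, 0.2803]
ee_rot: [-0.017, 0.019, -0.707, 0.707]
ft_force: [0.1, -0.0, -1.3]
gripper_width: 0.0581
```

```bash
python3 - <<'E'
from hookm import *
where(-.009,.0119); eye(-.01,.003,-.009,.0119)
s=snap('wrist','w7.png'); P=cloud(s);held(P,s,'blue'); hook(s,P,0)
E
```

```text
eye in hook [-0.06   -0.001   0.0183] F [ 0.1 -0.  -1.3]
dr total [-0.   -0.19  0.15] | dp in current [-0.05    0.0152 -0.0011] | in final axes [-0.05    0.0154 -0.001 ]
 dr [-0.0, -0.2, 0.2] dp [-0.05, 0.0152, -0.0011]
tab top tool y -0.0203
tab top tool x -0.0094 -0.003 z -0.0276 0.0277 mid z 0.0
skew deg 0.74
rear face x at tool y=0: -0.0091 pitch deg 0.31 3347
bar c [ 0.5667 -0.1131] yaw 3.12 zbar 0.2499 width 0.0181 y at x=.606: -0.1109
tip outer [ 0.4966 -0.1169] ztop 0.2623 307 => root [ 0.6064 -0.1109]
post front [ 0.6057 -0.1109]
```

View pics/w7.png

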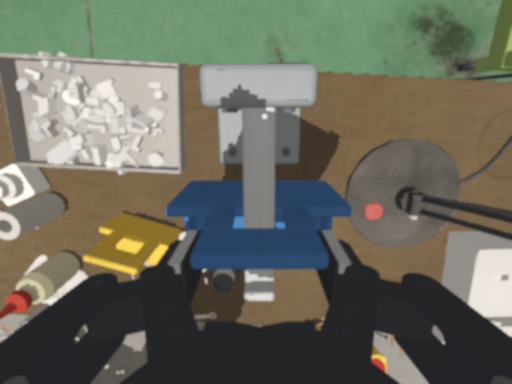

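Call:
{"fn": "step_arm", "kwargs": {"series": [{"dr": [0, 0, 0], "dp": [-0.025, 0.008, 0], "fingers": 0.05}, {"dr": [0, 0, 0], "dp": [-0.02, 0.004, 0], "fingers": 0.05}, {"dr": [0, 0, 0], "dp": [0, 0.003, 0], "fingers": 0.05}, {"dr": [0, 0, 0], "dp": [0, 0, 0], "fingers": 0.05}], "newtons": 80}}

```text
clock: 7.72
tcp_pos: [0.5804, -0.1129, 0.2656]
ee_rot: [-0.016, 0.019, -0.707, 0.707]
ft_force: [0.3, -0.6, -1.7]
gripper_width: 0.0583
```

```bash
python3 - <<'E'
from hookm import *
where(-.0091,.0118); eye(0,.0,-.0091,.0118)
E
```

```text
eye in hook [-0.0166 -0.0016  0.0038] F [ 0.3 -0.6 -1.7]
dr total [-0.03 -0.28  0.18] | dp in current [-0.0166  0.0038 -0.0016] | in final axes [-0.0166  0.0038 -0.0015]
 dr [-0.0, -0.3, 0.2] dp [-0.0166, 0.0038, -0.0016]
```

Call:
{"fn": "step_arm", "kwargs": {"series": [{"dr": [0, 0, 0], "dp": [-0.008, 0.002, -0.001], "fingers": 0.05}, {"dr": [0, -0.2, 0], "dp": [-0.006, 0.001, 0], "fingers": 0.05}, {"dr": [0, 0, 0], "dp": [0, 0, 0], "fingers": 0.05}], "newtons": 80}}

```text
clock: 8.1
tcp_pos: [0.5944, -0.1114, 0.2632]
ee_rot: [-0.018, 0.019, -0.706, 0.707]
ft_force: [0.1, -0.4, -1.3]
gripper_width: 0.0581
```

```bash
python3 - <<'E'
from hookm import *
where(-.0091,.0118); eye(0,.0,-.0091,.0118)
E
```

```text
eye in hook [-0.0026 -0.0008  0.0014] F [ 0.1 -0.4 -1.3]
dr total [-0.06 -0.1   0.14] | dp in current [-0.0026  0.0014 -0.0007] | in final axes [-0.0026  0.0014 -0.0007]
 dr [-0.1, -0.1, 0.1] dp [-0.0026, 0.0014, -0.0007]
```

Call:
{"fn": "step_arm", "kwargs": {"series": [{"dr": [0, 0, 0], "dp": [-0.003, 0.002, 0], "fingers": 0.05}, {"dr": [0, 0, 0], "dp": [-0.001, 0, 0], "fingers": 0.05}, {"dr": [0, 0, 0], "dp": [0, 0, 0], "fingers": 0.05}], "newtons": 80}}

```text
clock: 8.48
tcp_pos: [0.5962, -0.1113, 0.2623]
ee_rot: [-0.016, 0.022, -0.706, 0.707]
ft_force: [-0.9, -0.4, -1.4]
gripper_width: 0.0586
```

```bash
python3 - <<'E'
from hookm import *
where(-.0091,.0118); eye(0,.0,-.0091,.0118)
s=snap('wrist','w8.png');P=cloud(s); held(P,s,'blue'); hook(s,P,0)
E
```

```text
eye in hook [-0.0008 -0.0008  0.0004] F [-0.9 -0.4 -1.4]
dr total [-0.08 -0.06  0.47] | dp in current [-0.0007  0.0005 -0.0008] | in final axes [-0.0007  0.0005 -0.0008]
 dr [-0.1, -0.1, 0.5] dp [-0.0007, 0.0005, -0.0008]
tab top tool y -0.0204
tab top tool x -0.0092 -0.003 z -0.0278 0.0278 mid z -0.0
skew deg 0.23
rear face x at tool y=0: -0.009 pitch deg 0.4 1971
bar c [ 0.562  -0.1132] yaw 2.85 zbar 0.2498 width 0.018 y at x=.606: -0.111
post front [ 0.5854 -0.1121]
```

View pics/w8.png

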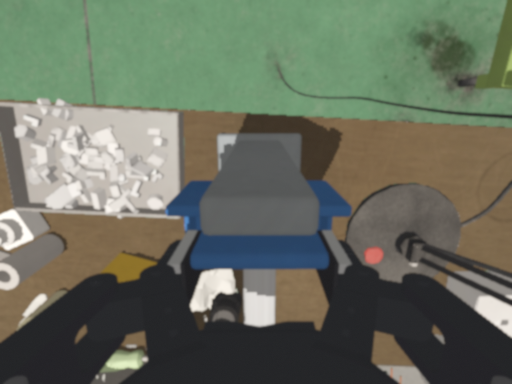

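Call:
{"fn": "step_arm", "kwargs": {"series": [{"dr": [0, 0, 0], "dp": [-0.003, 0.0015, 0], "fingers": 0.05}, {"dr": [0, 0, 0], "dp": [-0.003, 0.001, 0], "fingers": 0.05}], "newtons": 80}}

```text
clock: 8.78
tcp_pos: [0.5964, -0.1113, 0.2622]
ee_rot: [-0.011, 0.027, -0.706, 0.708]
ft_force: [-18.8, -0.5, 11.2]
gripper_width: 0.0582
```

```bash
python3 - <<'E'
from hookm import *
where(-.0091,.0118)
s=snap('wrist');P=cloud(s); held(P,s,'blue')
E
```

```text
eye in hook [-0.0008 -0.0008  0.0002] F [-18.8  -0.5  11.2]
tab top tool y -0.0205
tab top tool x -0.0091 -0.0029 z -0.0277 0.0278 mid z 0.0
skew deg 0.44
rear face x at tool y=0: -0.0089 pitch deg 0.33 1889
```

Call:
{"fn": "step_arm", "kwargs": {"series": [{"dr": [0, 0, 0], "dp": [0, 0, 0], "fingers": 0.05}, {"dr": [0, 0, 0], "dp": [0, 0, 0], "fingers": 0.085}, {"dr": [0, 0, 0], "dp": [0, 0, 0], "fingers": 0.085}, {"dr": [0, 0, 0], "dp": [0, 0, 0], "fingers": 0.085}, {"dr": [0, 0, 0], "dp": [0, 0, 0], "fingers": 0.085}], "newtons": 80}}

```text
clock: 9.45
tcp_pos: [0.5975, -0.1115, 0.2632]
ee_rot: [-0.012, 0.026, -0.706, 0.708]
ft_force: [-0.1, 0.3, -0.8]
gripper_width: 0.0849
```

```bash
python3 - <<'E'
from hookm import *
where(-.0091,.0118)
s=snap('wrist','w9.png');P=cloud(s); held(P,s,'blue')
E
```

```text
eye in hook [ 0.0003 -0.0011  0.0012] F [-0.1  0.3 -0.8]
tab top tool y -0.0194
tab top tool x -0.0069 -0.0009 z -0.0276 0.0277 mid z 0.0001
skew deg -0.19
rear face x at tool y=0: -0.0071 pitch deg -1.42 2149
```

View pics/w9.png

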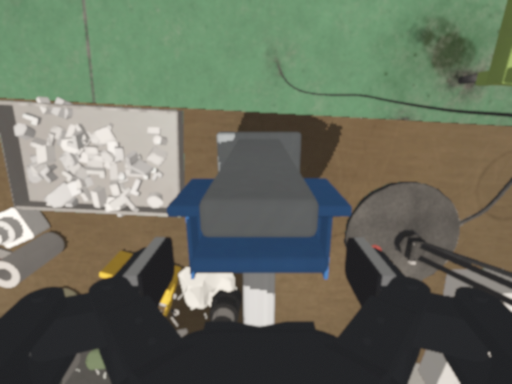

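Call:
{"fn": "step_arm", "kwargs": {"series": [{"dr": [0, 0, 0], "dp": [0, -0.03, 0], "fingers": 0.085}, {"dr": [0, 0, 0], "dp": [0, -0.05, 0], "fingers": 0.085}, {"dr": [0, 0, 0], "dp": [0, -0.03, 0], "fingers": 0.085}], "newtons": 80}}

```text
clock: 9.88
tcp_pos: [0.5984, -0.1106, 0.3721]
ee_rot: [0.009, -0.028, 0.707, -0.707]
ft_force: [0.0, -0.1, 0.1]
gripper_width: 0.0848
```

```bash
cat >> plan.py <<'E'
def above(x,y,z,psi,d,n):
    a=np.radians(psi); go(np.array([x,y,z])-d*np.array([np.cos(a),np.sin(a),0]),tgt(psi,1),n)
E
python3 - <<'E'
from hookm import *
above(.435,.044,.22,-15,.010,6)
s=snap('wrist','w10.png'); held(cloud(s),s,'blue')
s=snap('scene','s10.png')
E
```

```text
dr total [-0.18 18.05  1.54] | dp in current [ 0.1603  0.1566 -0.166 ] | in final axes [ 0.2079  0.1521 -0.107 ]
 dr [-0.0, 3.0, 0.3] dp [0.0267, 0.0261, -0.0277]
 dr [-0.0, 3.0, 0.3] dp [0.0283, 0.026, -0.0262]
 dr [-0.0, 3.0, 0.3] dp [0.0297, 0.0259, -0.0247]
 dr [-0.0, 3.0, 0.3] dp [0.0311, 0.0258, -0.0231]
 dr [-0.0, 3.0, 0.3] dp [0.0324, 0.0256, -0.0214]
 dr [-0.0, 3.0, 0.3] dp [0.0335, 0.0255, -0.0196]Traceback (most recent call last):
  File "<stdin>", line 3, in <module>
  File "hookm.py", line 18, in held
    top=np.percentile(q[:,1],2); print('tab top tool y',top.round(4))
    return _quantile_unchecked(
        a, q, axis, out, overwrite_input, method, keepdims, weights)
    return _ureduce(a,
                    func=_quantile_ureduce_func,
    ...<5 lines>...
                    overwrite_input=overwrite_input,
                    method=method)
    r = func(a, **kwargs)
    result = _quantile(arr,
                       quantiles=q,
    ...<2 lines>...
                       out=out,
                       weights=wgt)
    slices_having_nans = np.isnan(arr[-1, ...])
                                  ~~~^^^^^^^^^
IndexError: index -1 is out of bounds for axis 0 with size 0
```

View pics/w10.png

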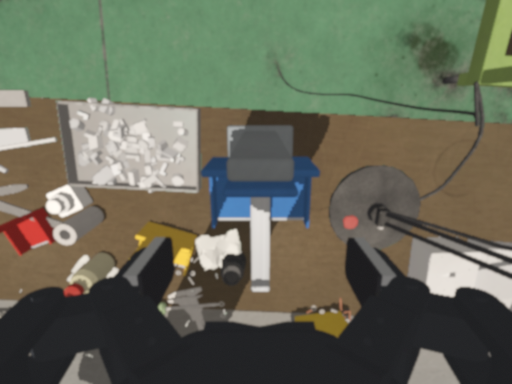

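```bash
cat >> hookm.py <<'E'
def hung(s,P,col):
    hsv=cv2.cvtColor(s['img'],cv2.COLOR_BGR2HSV); H=hsv[...,0].astype(int)
    hm={'blue':(H>95)&(H<125),'yellow':(H>18)&(H<35),'red':(H<8)|(H>172)}[col]&(hsv[...,1]>110)
    a=np.radians(PSI); q=P[hm]-ROOT; q=np.c_[q[:,0]*np.cos(a)+q[:,1]*np.sin(a),-q[:,0]*np.sin(a)+q[:,1]*np.cos(a),q[:,2]]
    q=q[(abs(q[:,1])<.08)&(q[:,0]>-.12)&(q[:,0]<.05)&(abs(q[:,2])<.15)]
    t=q[(q[:,2]>.024)&(q[:,2]<.045)]
    if len(t)<8: print(col,'no tab',len(t)); return
    lo,hi=np.percentile(t,[2,98],axis=0); c,d=line(t[:,[1,0]]); print(col,'tab top x',lo[0].round(4),hi[0].round(4),'y',lo[1].round(4),hi[1].round(4),'z',np.median(t[:,2]).round(4),'skew',np.degrees(np.arctan(d[1]/d[0])).round(2),len(t))
    m=q[(q[:,2]>.003)&(q[:,2]<.028)&(abs(q[:,1])<.028)]
    if len(m)>20: k=np.polyfit(m[:,2],m[:,0],1); print('  face x at z=0',k[1].round(4),'tilt',k[0].round(3),len(m))
E
python3 - <<'E'
from hookm import *
s=snap('wrist'); hung(s,cloud(s),'blue')
s=snap('top'); hung(s,cloud(s),'blue')
s=snap('scene','s10.png'); hung(s,cloud(s),'blue')
E
```

```text
blue tab top x -0.0084 -0.0014 y -0.029 0.0267 z 0.0312 skew 0.15 761
  face x at z=0 -0.0015 tilt -0.005 382
blue tab top x -0.0074 -0.0022 y -0.0278 -0.0053 z 0.0311 skew 7.88 30
blue no tab 0
```

Call:
{"fn": "step_arm", "kwargs": {"series": [{"dr": [0, 3, 0.3], "dp": [0.0267, 0.026, -0.0277], "fingers": 0.085}, {"dr": [0, 3, 0.3], "dp": [0.0283, 0.026, -0.0262], "fingers": 0.085}, {"dr": [0, 3, 0.3], "dp": [0.0297, 0.026, -0.0247], "fingers": 0.085}, {"dr": [0, 3, 0.3], "dp": [0.031, 0.026, -0.023], "fingers": 0.085}, {"dr": [0, 3, 0.3], "dp": [0.0324, 0.0256, -0.0214], "fingers": 0.085}, {"dr": [0, 3, 0.3], "dp": [0.0335, 0.0255, -0.0196], "fingers": 0.085}, {"dr": [0, 0, 0], "dp": [0, 0, 0], "fingers": 0.085}, {"dr": [0, 0, 0], "dp": [0, 0, 0], "fingers": 0.085}], "newtons": 80}}

```text
clock: 11.08
tcp_pos: [0.4107, 0.053, 0.1977]
ee_rot: [0.103, -0.089, -0.7, 0.701]
ft_force: [0.6, 0.2, 1.3]
gripper_width: 0.0851
```

```bash
cat >> hookm.py <<'E'
def bench(col):
    s=snap('wrist'); P=cloud(s); m,q,t,b=scoops(s,P)[col]
    c,d=line(t[:,:2]); d*=np.sign(d[1]); e=(t[:,:2]-c)@d; l,h=np.percentile(e,[1,99]); print(col,len(t),'yaw',np.degrees(np.arctan2(-d[0],d[1])).round(2),'half',l.round(4),h.round(4),'tab',(c+d*(l+h)/2).round(4),'z',np.median(t[:,2]).round(4)); return s
E
python3 - <<'E'
from hookm import *
s=bench('yellow'); cv2.imwrite('pics/w11.png',s['img']); above(.435,.044,.16,-15,.010,1)
E
```

```text
yellow 1085 yaw -15.29 half -0.0239 0.0332 tab [0.4346 0.0433] z 0.1252
dr total [-0.17 -0.62  1.17] | dp in current [-0.0168  0.0372  0.0021] | in final axes [-0.016   0.0375  0.0024]
 dr [-0.2, -0.6, 1.2] dp [-0.0168, 0.0372, 0.0021]
```

View pics/w11.png

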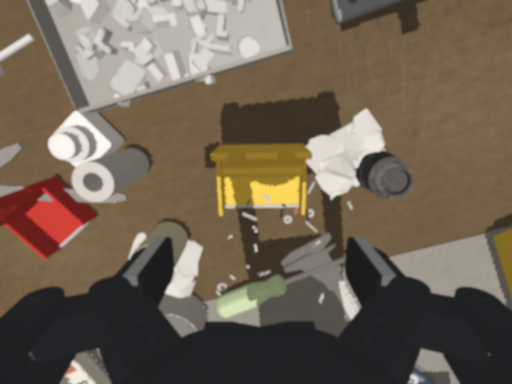

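View pics/s10.png

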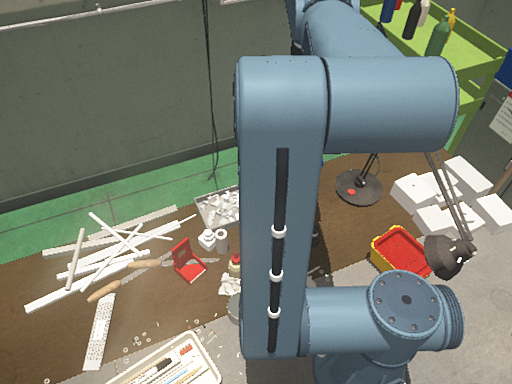

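Call:
{"fn": "step_arm", "kwargs": {"series": [{"dr": [-0.2, -0.6, 1.2], "dp": [-0.017, 0.02, 0.002], "fingers": 0.085}, {"dr": [0, 0, 0], "dp": [0, 0.015, 0], "fingers": 0.085}, {"dr": [0, 0, 0], "dp": [0, 0, 0], "fingers": 0.085}, {"dr": [0, 0, 0], "dp": [0, 0, 0], "fingers": 0.085}], "newtons": 80}}

```text
clock: 11.62
tcp_pos: [0.4289, 0.0446, 0.1628]
ee_rot: [-0.092, 0.094, 0.701, -0.701]
ft_force: [0.4, 0.9, -0.7]
gripper_width: 0.0847
```

```bash
python3 - <<'E'
from hookm import *
s=bench('yellow'); above(.4348,.0435,.106,-15.2,.010,1)
E
```

```text
yellow 1582 yaw -14.49 half -0.0288 0.0284 tab [0.4358 0.0432] z 0.125
dr total [ 0.03  0.07 -0.18] | dp in current [ 0.0041  0.0568 -0.0004] | in final axes [ 0.0039  0.0568 -0.0004]
 dr [0.0, 0.1, -0.2] dp [0.0041, 0.0568, -0.0004]
```

Call:
{"fn": "step_arm", "kwargs": {"series": [{"dr": [0, 0, 0], "dp": [0.003, 0.03, 0], "fingers": 0.085}, {"dr": [0, 0, 0], "dp": [0, 0.026, 0], "fingers": 0.085}, {"dr": [0, 0, 0], "dp": [0, 0, 0], "fingers": 0.085}, {"dr": [0, 0, 0], "dp": [0, 0, 0], "fingers": 0.085}], "newtons": 80}}

```text
clock: 12.18
tcp_pos: [0.4287, 0.0453, 0.1093]
ee_rot: [0.09, -0.096, -0.701, 0.701]
ft_force: [0.4, 0.4, -0.8]
gripper_width: 0.085
```

```bash
python3 - <<'E'
from hookm import *
above(.4352,.0434,.106,-15,.0095,1)
s=snap('wrist','w12.png'); held(cloud(s),s,'yellow')
E
```

```text
dr total [ 0.07 -0.11 -0.54] | dp in current [0.0028 0.0033 0.0001] | in final axes [0.0027 0.0033 0.0001]
 dr [0.1, -0.1, -0.5] dp [0.0028, 0.0033, 0.0001]
tab top tool y -0.017
tab top tool x -0.0091 -0.002 z -0.0275 0.0278 mid z 0.0001
skew deg -0.01
rear face x at tool y=0: -0.0088 pitch deg 0.66 3066
```

View pics/w12.png

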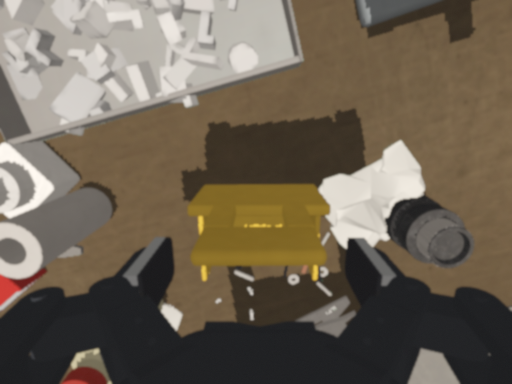

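Call:
{"fn": "step_arm", "kwargs": {"series": [{"dr": [0, 0, -0.5], "dp": [0.003, 0.0035, 0], "fingers": 0.085}, {"dr": [0, 0, 0], "dp": [0, 0, 0], "fingers": 0.085}, {"dr": [0, 0, 0], "dp": [0, 0, 0], "fingers": 0.05}, {"dr": [0, 0, 0], "dp": [0, 0, 0], "fingers": 0.05}, {"dr": [0, 0, 0], "dp": [0, 0, 0], "fingers": 0.05}, {"dr": [0, 0, 0], "dp": [0, 0, 0], "fingers": 0.05}], "newtons": 80}}

```text
clock: 12.98
tcp_pos: [0.428, 0.0459, 0.1084]
ee_rot: [-0.091, 0.095, 0.701, -0.701]
ft_force: [0.4, -0.5, 0.3]
gripper_width: 0.0581
```

Call:
{"fn": "step_arm", "kwargs": {"series": [{"dr": [0, 0, 0], "dp": [0, -0.02, 0], "fingers": 0.05}, {"dr": [0, 0, 0], "dp": [0, -0.03, 0], "fingers": 0.05}, {"dr": [0, 0, 0], "dp": [0, 0, 0], "fingers": 0.05}], "newtons": 80}}

```text
clock: 13.35
tcp_pos: [0.4262, 0.046, 0.1581]
ee_rot: [-0.092, 0.094, 0.701, -0.701]
ft_force: [0.2, 0.1, -1.4]
gripper_width: 0.0584
```

```bash
python3 - <<'E'
from hookm import *
s=snap('wrist','w13.png'); held(cloud(s),s,'yellow')
eye(-.15,.019,-.0115,.0125,8)
E
```

```text
tab top tool y -0.0196
tab top tool x -0.0119 -0.005 z -0.0275 0.0281 mid z 0.0003
skew deg 0.04
rear face x at tool y=0: -0.0118 pitch deg 0.15 3192
dr total [  0.08 -18.21   0.03] | dp in current [-0.062  -0.1251  0.1539] | in final axes [-0.0108 -0.1249  0.1657]
 dr [0.0, -2.3, 0.0] dp [-0.0077, -0.0156, 0.0192]
 dr [0.0, -2.3, 0.0] dp [-0.007, -0.0156, 0.0195]
 dr [0.0, -2.3, 0.0] dp [-0.0062, -0.0156, 0.0198]
 dr [0.0, -2.3, 0.0] dp [-0.0054, -0.0156, 0.02]
 dr [0.0, -2.3, 0.0] dp [-0.0046, -0.0156, 0.0202]
 dr [0.0, -2.3, 0.0] dp [-0.0038, -0.0156, 0.0204]
 dr [0.0, -2.3, 0.0] dp [-0.003, -0.0156, 0.0205]
 dr [0.0, -2.3, 0.0] dp [-0.0022, -0.0156, 0.0206]
```

View pics/w13.png

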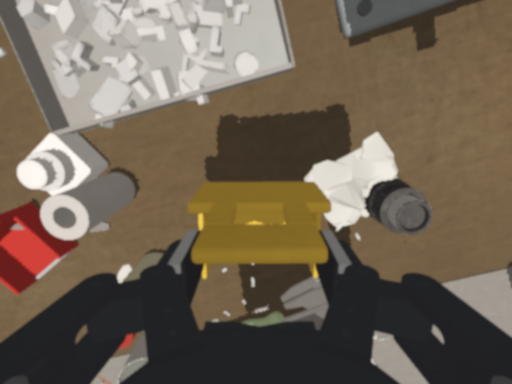

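Call:
{"fn": "step_arm", "kwargs": {"series": [{"dr": [0, 0, 0], "dp": [0, -0.05, 0], "fingers": 0.05}, {"dr": [0, -2, 0], "dp": [-0.007, -0.03, 0.015], "fingers": 0.05}, {"dr": [0, -3, 0], "dp": [-0.007, -0.025, 0.0225], "fingers": 0.05}, {"dr": [0, -3, 0], "dp": [-0.0055, -0.015, 0.0235], "fingers": 0.05}, {"dr": [0, -3, 0], "dp": [-0.004, -0.005, 0.024], "fingers": 0.05}, {"dr": [0, -3, 0], "dp": [-0.003, 0, 0.024], "fingers": 0.05}, {"dr": [0, -2, 0], "dp": [-0.002, 0, 0.024], "fingers": 0.05}, {"dr": [0, -2, 0], "dp": [-0.001, 0, 0.02], "fingers": 0.05}, {"dr": [0, 0, 0], "dp": [0, 0, 0], "fingers": 0.05}, {"dr": [0, 0, 0], "dp": [0, 0, 0], "fingers": 0.05}], "newtons": 80}}

```text
clock: 14.65
tcp_pos: [0.4303, -0.1126, 0.2667]
ee_rot: [0.012, -0.03, 0.711, -0.703]
ft_force: [-0.7, -1.1, -1.3]
gripper_width: 0.0579
```

```bash
python3 - <<'E'
from hookm import *
s=snap('wrist','w14.png');P=cloud(s); held(P,s,'yellow'); hook(s,P,0)
where(-.0118,.0124);eye(-.15,.019,-.0118,.0124,1)
E
```

```text
tab top tool y -0.0181
tab top tool x -0.0106 -0.0036 z -0.0279 0.0284 mid z 0.0003
skew deg -0.55
rear face x at tool y=0: -0.0105 pitch deg 0.28 3172
bar c [ 0.5249 -0.1154] yaw 3.02 zbar 0.25 width 0.0181 y at x=.606: -0.1111
tip outer [ 0.4221 -0.1208] ztop 0.3479 29168 => root [ 0.532 -0.115]
eye in hook [-0.1641  0.0072  0.0041] F [-1.1 -0.6 -1.4]
dr total [0.7  0.38 1.45] | dp in current [-0.0133 -0.0151  0.0069] | in final axes [-0.0138 -0.0146  0.007 ]
 dr [0.7, 0.4, 1.4] dp [-0.0133, -0.0151, 0.0069]
```

View pics/w14.png

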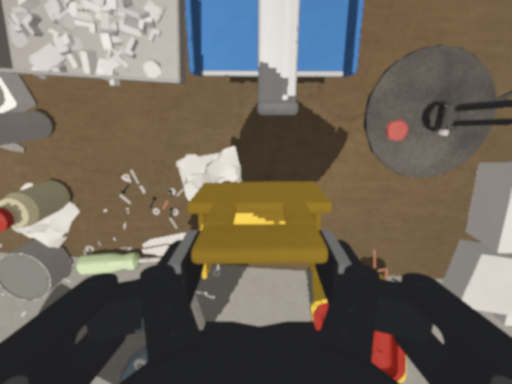

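Call:
{"fn": "step_arm", "kwargs": {"series": [{"dr": [0.7, 0.4, 1.4], "dp": [-0.013, -0.015, 0.0075], "fingers": 0.05}, {"dr": [0, 0, 0], "dp": [0, 0, 0], "fingers": 0.05}, {"dr": [0, 0, 0], "dp": [0, 0, 0], "fingers": 0.05}], "newtons": 80}}

```text
clock: 15.08
tcp_pos: [0.4456, -0.1186, 0.2827]
ee_rot: [-0.02, 0.019, -0.706, 0.707]
ft_force: [-0.2, -0.1, -2.2]
gripper_width: 0.0578
```

```bash
sed -i 's/ROOT=np.array(\[.606,-.110,.250\])/ROOT=np.array([.606,-.1106,.250])/' plan.py; python3 - <<'E'
from hookm import *
s=snap('wrist','w15.png');P=cloud(s); held(P,s,'yellow'); hook(s,P,0)
where(-.0118,.0124);eye(-.05,.019,-.0118,.0124,1)
E
```

```text
tab top tool y -0.018
tab top tool x -0.0105 -0.0035 z -0.028 0.0281 mid z 0.0
skew deg 0.32
rear face x at tool y=0: -0.0104 pitch deg 0.33 3162
bar c [ 0.5308 -0.1151] yaw 3.17 zbar 0.25 width 0.0181 y at x=.606: -0.1109
tip outer [ 0.4361 -0.1203] ztop 0.364 31217 => root [ 0.5459 -0.1143]
eye in hook [-0.1487  0.0005  0.0205] F [ 0.7 -0.4 -1.8]
dr total [-0.08  0.04 -0.14] | dp in current [-0.0987  0.0017  0.0006] | in final axes [-0.0987  0.0015  0.0005]
 dr [-0.1, 0.0, -0.1] dp [-0.0987, 0.0017, 0.0006]
```

Call:
{"fn": "step_arm", "kwargs": {"series": [{"dr": [0, 0, 0], "dp": [-0.022, 0, 0], "fingers": 0.05}, {"dr": [0, 0, 0], "dp": [-0.025, 0, 0], "fingers": 0.05}, {"dr": [0, 0, 0], "dp": [-0.025, 0, 0], "fingers": 0.05}, {"dr": [0, 0, 0], "dp": [-0.02, 0, 0], "fingers": 0.05}, {"dr": [0, 0, 0], "dp": [0, 0, 0], "fingers": 0.05}, {"dr": [0, 0, 0], "dp": [0, 0, 0], "fingers": 0.05}], "newtons": 110}}

```text
clock: 15.88
tcp_pos: [0.5388, -0.1126, 0.2823]
ee_rot: [-0.02, 0.019, -0.706, 0.707]
ft_force: [-0.6, -0.1, -2.1]
gripper_width: 0.0577
```

```bash
python3 - <<'E'
from hookm import *
s=snap('wrist','w16.png');P=cloud(s); held(P,s,'yellow'); hook(s,P,0); hung(s,P,'blue')
where(-.0105,.014);eye(-.0125,.002,-.0105,.014,1)
E
```

```text
tab top tool y -0.0178
tab top tool x -0.0107 -0.0038 z -0.0279 0.0277 mid z -0.0001
skew deg -0.25
rear face x at tool y=0: -0.0106 pitch deg 0.37 3142
bar c [ 0.5616 -0.1133] yaw 3.12 zbar 0.2499 width 0.018 y at x=.606: -0.1109
tip outer [ 0.496  -0.1169] ztop 0.2622 307 => root [ 0.6059 -0.1109]
post front [ 0.597  -0.1114]
blue tab top x -0.0094 -0.0017 y -0.0283 0.0272 z 0.0315 skew 0.29 2392
  face x at z=0 0.0005 tilt -0.282 58
eye in hook [-0.0567  0.0015  0.0184] F [-0.6 -0.4 -0.7]
dr total [-0.07  0.05 -0.04] | dp in current [-0.0442  0.0164  0.0016] | in final axes [-0.0442  0.0164  0.0016]
 dr [-0.1, 0.1, -0.0] dp [-0.0442, 0.0164, 0.0016]
```

View pics/w16.png

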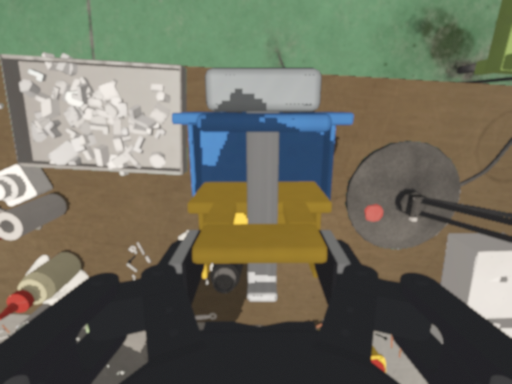

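Call:
{"fn": "step_arm", "kwargs": {"series": [{"dr": [0, 0, 0], "dp": [-0.017, 0.006, 0.001], "fingers": 0.05}, {"dr": [0, 0, 0], "dp": [-0.012, 0.006, 0], "fingers": 0.05}, {"dr": [0, 0, 0], "dp": [-0.007, 0.0015, 0], "fingers": 0.05}, {"dr": [0, 0, 0], "dp": [0, 0, 0], "fingers": 0.05}, {"dr": [0, 0, 0], "dp": [0, 0, 0], "fingers": 0.05}], "newtons": 110}}

```text
clock: 16.55
tcp_pos: [0.5739, -0.1119, 0.2691]
ee_rot: [-0.019, 0.019, -0.706, 0.707]
ft_force: [0.7, 0.8, -2.5]
gripper_width: 0.0575
```

```bash
python3 - <<'E'
from hookm import *
s=snap('wrist','w17.png');P=cloud(s); held(P,s,'yellow'); hung(s,P,'blue')
where(-.0106,.0142);eye(-.0095,.000,-.0106,.0142,1)
E
```

```text
tab top tool y -0.018
tab top tool x -0.0107 -0.004 z -0.0279 0.0277 mid z -0.0001
skew deg -0.09
rear face x at tool y=0: -0.0106 pitch deg 0.68 2952
blue tab top x -0.0077 -0.0013 y -0.0277 0.0268 z 0.0312 skew 0.58 2532
  face x at z=0 -0.0014 tilt -0.005 1298
eye in hook [-0.0215  0.0004  0.0049] F [ 0.   0.5 -1.4]
dr total [-0.08  0.   -0.  ] | dp in current [-0.012   0.0049  0.0004] | in final axes [-0.012   0.0049  0.0005]
 dr [-0.1, 0.0, -0.0] dp [-0.012, 0.0049, 0.0004]
```

View pics/w17.png

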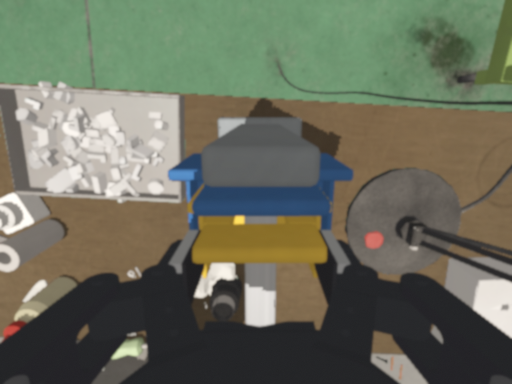

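Call:
{"fn": "step_arm", "kwargs": {"series": [{"dr": [0, 0, 0], "dp": [-0.005, 0.003, 0], "fingers": 0.05}, {"dr": [0, 0, 0], "dp": [-0.005, 0.0015, 0], "fingers": 0.05}, {"dr": [0, 0, 0], "dp": [-0.002, 0.001, 0], "fingers": 0.05}, {"dr": [0, 0, 0], "dp": [0, 0, 0], "fingers": 0.05}], "newtons": 110}}

```text
clock: 17.1
tcp_pos: [0.5863, -0.1114, 0.2645]
ee_rot: [-0.019, 0.019, -0.706, 0.708]
ft_force: [-0.3, 0.7, -0.8]
gripper_width: 0.0574
```

```bash
python3 - <<'E'
from hookm import *
s=snap('wrist','w18.png');P=cloud(s); held(P,s,'yellow'); hung(s,P,'blue')
where(-.0106,.0142);eye(-.0095,.000,-.0106,.0142,1)
E
```

```text
tab top tool y -0.0183
tab top tool x -0.0105 -0.0038 z -0.0278 0.0277 mid z -0.0
skew deg -0.13
blue tab top x -0.0068 -0.0007 y -0.0278 0.027 z 0.0311 skew -0.08 2662
  face x at z=0 -0.0011 tilt -0.0 1644
eye in hook [-0.009   0.0002  0.0004] F [-0.2 -0.3  1.3]
dr total [-0.13 -0.01 -0.02] | dp in current [0.0005 0.0003 0.0002] | in final axes [0.0005 0.0003 0.0002]
 dr [-0.1, -0.0, -0.0] dp [0.0005, 0.0003, 0.0002]
```

View pics/w18.png

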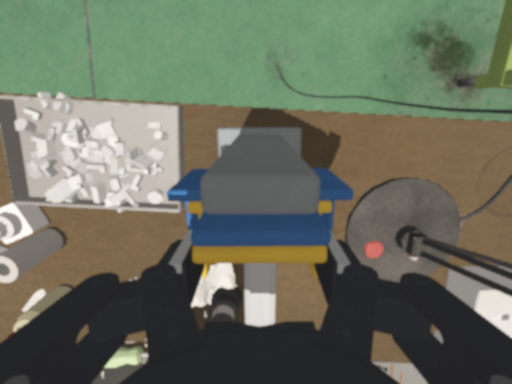

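Nearly flush; press until the force shows contact, relax, then release.

Call:
{"fn": "step_arm", "kwargs": {"series": [{"dr": [0, 0, 0], "dp": [-0.003, 0.0015, 0], "fingers": 0.05}, {"dr": [0, 0, 0], "dp": [-0.003, 0.001, 0], "fingers": 0.05}], "newtons": 110}}

```text
clock: 17.4
tcp_pos: [0.587, -0.1114, 0.2645]
ee_rot: [-0.014, 0.023, -0.706, 0.708]
ft_force: [-20.8, 1.0, 14.1]
gripper_width: 0.0575
```

Call:
{"fn": "step_arm", "kwargs": {"series": [{"dr": [0, 0, 0], "dp": [0, 0, 0], "fingers": 0.05}, {"dr": [0, 0, 0], "dp": [0, 0, 0], "fingers": 0.085}, {"dr": [0, 0, 0], "dp": [0, 0, 0], "fingers": 0.085}, {"dr": [0, 0, 0], "dp": [0, 0, 0], "fingers": 0.085}, {"dr": [0, 0, 0], "dp": [0, 0, 0], "fingers": 0.085}], "newtons": 110}}

```text
clock: 18.02
tcp_pos: [0.5874, -0.1115, 0.2647]
ee_rot: [-0.014, 0.023, -0.706, 0.708]
ft_force: [-1.4, -0.0, 0.4]
gripper_width: 0.085
```

```bash
python3 - <<'E'
from hookm import *
s=snap('wrist','w19.png');P=cloud(s); hung(s,P,'yellow'); hung(s,P,'blue')
where(-.0106,.0142)
E
```

```text
yellow tab top x -0.0162 -0.0094 y -0.0274 0.0278 z 0.0313 skew -0.37 2313
  face x at z=0 0.0195 tilt -1.067 43
blue tab top x -0.0067 -0.0005 y -0.0281 0.0274 z 0.0311 skew -0.38 2729
  face x at z=0 -0.0009 tilt 0.002 1674
eye in hook [-0.0082  0.0001  0.0004] F [ 0.6 -0.5  0.4]
```

View pics/w19.png

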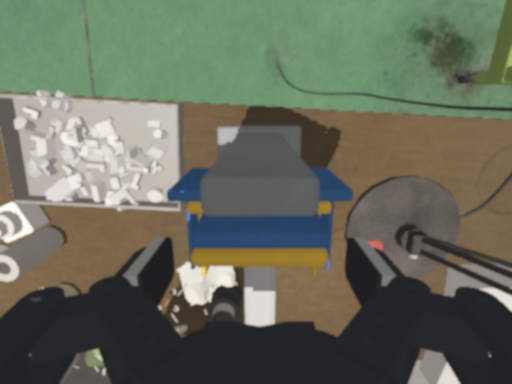

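Call:
{"fn": "step_arm", "kwargs": {"series": [{"dr": [0, 0, 0], "dp": [0, -0.03, 0], "fingers": 0.085}, {"dr": [0, 0, 0], "dp": [0, -0.05, 0], "fingers": 0.085}, {"dr": [0, 0, 0], "dp": [0, -0.03, 0], "fingers": 0.085}], "newtons": 80}}

```text
clock: 18.45
tcp_pos: [0.5874, -0.1106, 0.3737]
ee_rot: [0.012, -0.025, 0.707, -0.707]
ft_force: [1.1, 0.1, -0.6]
gripper_width: 0.0851
```

```bash
python3 - <<'E'
from hookm import *
s=snap('wrist','w20.png');P=cloud(s); hung(s,P,'yellow'); hung(s,P,'blue')
above(.448,.306,.25,24.5,.010,10)
E
```

```text
yellow tab top x -0.0166 -0.0095 y -0.0282 0.0276 z 0.0313 skew 0.06 788
  face x at z=0 -0.0139 tilt 0.158 73
blue tab top x -0.0063 -0.0007 y -0.0269 0.0264 z 0.0313 skew 0.69 653
  face x at z=0 -0.0009 tilt -0.001 277
dr total [  0.06 -21.47   0.8 ] | dp in current [ 0.1257  0.1288 -0.4204] | in final axes [-0.0351  0.1277 -0.4377]
 dr [0.0, -2.1, 0.1] dp [0.0126, 0.0129, -0.042]
 dr [0.0, -2.1, 0.1] dp [0.011, 0.0129, -0.0425]
 dr [0.0, -2.1, 0.1] dp [0.0094, 0.0128, -0.0429]
 dr [0.0, -2.1, 0.1] dp [0.0078, 0.0128, -0.0432]
 dr [0.0, -2.1, 0.1] dp [0.0062, 0.0128, -0.0435]
 dr [0.0, -2.1, 0.1] dp [0.0046, 0.0128, -0.0437]
 dr [0.0, -2.1, 0.1] dp [0.003, 0.0128, -0.0438]
 dr [0.0, -2.1, 0.1] dp [0.0014, 0.0128, -0.0439]
 dr [0.0, -2.1, 0.1] dp [-0.0003, 0.0128, -0.0439]
 dr [0.0, -2.1, 0.1] dp [-0.0019, 0.0128, -0.0439]
```

View pics/w20.png

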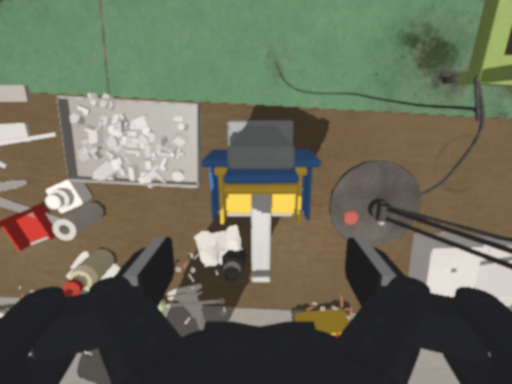

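Yellow is nested in blue. On to the red scoop.

Call:
{"fn": "step_arm", "kwargs": {"series": [{"dr": [0, -2.1, 0.1], "dp": [0.0126, 0.005, -0.042], "fingers": 0.085}, {"dr": [0, -2.1, 0.1], "dp": [0.011, 0.008, -0.0425], "fingers": 0.085}, {"dr": [0, -2.1, 0.1], "dp": [0.0094, 0.0128, -0.043], "fingers": 0.085}, {"dr": [0, -2.1, 0.1], "dp": [0.0078, 0.0128, -0.043], "fingers": 0.085}, {"dr": [0, -2.1, 0.1], "dp": [0.0062, 0.0128, -0.0435], "fingers": 0.085}, {"dr": [0, -2.1, 0.1], "dp": [0.0046, 0.0128, -0.0437], "fingers": 0.085}, {"dr": [0, -2.1, 0.1], "dp": [0.003, 0.015, -0.044], "fingers": 0.085}, {"dr": [0, -2.1, 0.1], "dp": [0.0014, 0.015, -0.044], "fingers": 0.085}, {"dr": [0, -2.1, 0.1], "dp": [0, 0.015, -0.044], "fingers": 0.085}, {"dr": [0, -2.1, 0.1], "dp": [-0.002, 0.015, -0.044], "fingers": 0.085}, {"dr": [0, 0, 0], "dp": [0, 0, 0], "fingers": 0.085}, {"dr": [0, 0, 0], "dp": [0, 0, 0], "fingers": 0.085}], "newtons": 80}}

```text
clock: 20.0
tcp_pos: [0.4351, 0.3135, 0.2478]
ee_rot: [-0.154, 0.147, -0.69, 0.691]
ft_force: [0.7, -0.0, -0.1]
gripper_width: 0.0849
```

```bash
python3 - <<'E'
from hookm import *
s=bench('red'); cv2.imwrite('pics/w21.png',s['img']); above(.448,.306,.15,24.5,.010,1)
E
```

```text
red 601 yaw 23.56 half -0.033 0.0239 tab [0.45   0.3086] z 0.1112
dr total [-0.18  0.08 -0.49] | dp in current [0.0021 0.0977 0.0116] | in final axes [0.0013 0.0977 0.0119]
 dr [-0.2, 0.1, -0.5] dp [0.0021, 0.0977, 0.0116]
```

View pics/w21.png

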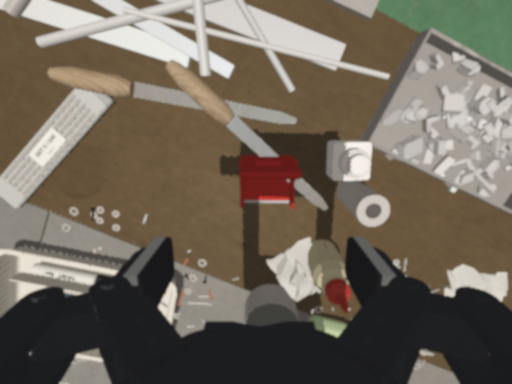

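Call:
{"fn": "step_arm", "kwargs": {"series": [{"dr": [-0.2, 0.1, -0.5], "dp": [0.002, 0.03, 0.008], "fingers": 0.085}, {"dr": [0, 0, 0], "dp": [0, 0.05, 0], "fingers": 0.085}, {"dr": [0, 0, 0], "dp": [0, 0.015, 0], "fingers": 0.085}, {"dr": [0, 0, 0], "dp": [0, 0, 0], "fingers": 0.085}, {"dr": [0, 0, 0], "dp": [0, 0, 0], "fingers": 0.085}], "newtons": 80}}

```text
clock: 20.68
tcp_pos: [0.4431, 0.3023, 0.1563]
ee_rot: [0.151, -0.144, 0.692, -0.691]
ft_force: [1.3, 0.2, -0.2]
gripper_width: 0.0848
```

```bash
python3 - <<'E'
from hookm import *
s=bench('red'); cv2.imwrite('pics/w22.png',s['img']); above(.449,.3075,.093,24.2,.010,1); held(cloud(s),s,'red')
E
```

```text
red 1369 yaw 24.15 half -0.0326 0.023 tab [0.4507 0.3096] z 0.1111
dr total [-0.05 -0.13 -0.58] | dp in current [ 0.0033  0.0635 -0.0023] | in final axes [ 0.0027  0.0635 -0.0023]
 dr [-0.0, -0.1, -0.6] dp [0.0033, 0.0635, -0.0023]
tab top tool y 0.0438
tab top tool x -0.0109 -0.0042 z -0.0305 0.024 mid z -0.0033
skew deg 0.02
```

View pics/w22.png

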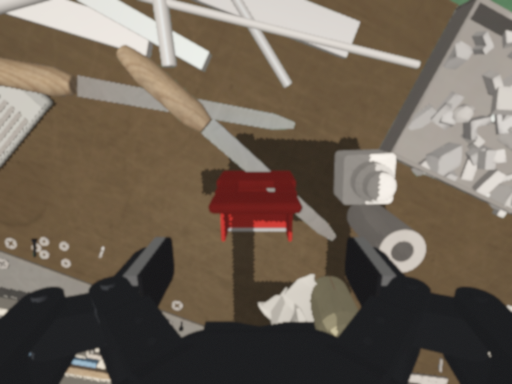

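Call:
{"fn": "step_arm", "kwargs": {"series": [{"dr": [0, 0, -0.6], "dp": [0.001, 0.03, -0.003], "fingers": 0.085}, {"dr": [0, 0, 0], "dp": [0, 0.032, 0], "fingers": 0.085}, {"dr": [0, 0, 0], "dp": [0, 0, 0], "fingers": 0.085}, {"dr": [0, 0, 0], "dp": [0, 0, 0], "fingers": 0.085}], "newtons": 80}}

```text
clock: 21.22
tcp_pos: [0.4467, 0.3073, 0.101]
ee_rot: [0.152, -0.143, 0.692, -0.691]
ft_force: [-0.4, 0.0, 0.7]
gripper_width: 0.0851
```

```bash
python3 - <<'E'
from hookm import *
s=snap('wrist','w23.png'); held(cloud(s),s,'red'); above(.450,.3085,.093,24.2,.010,1)
E
```

```text
tab top tool y -0.0115
tab top tool x -0.0068 0.0001 z -0.0274 0.0273 mid z -0.0001
skew deg 0.04
rear face x at tool y=0: -0.0065 pitch deg 0.83 2687
dr total [-0.08 -0.09 -0.72] | dp in current [0.0065 0.0078 0.0003] | in final axes [0.0064 0.0079 0.0003]
 dr [-0.1, -0.1, -0.7] dp [0.0065, 0.0078, 0.0003]
```

View pics/w23.png

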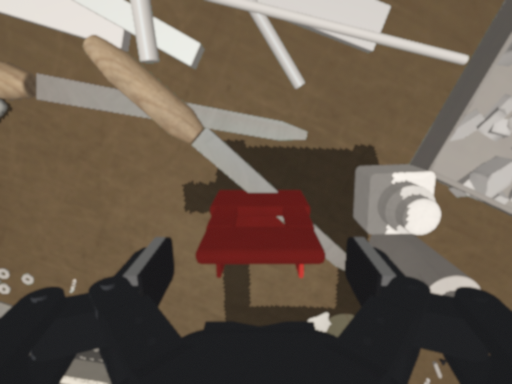

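Call:
{"fn": "step_arm", "kwargs": {"series": [{"dr": [0, 0, -0.7], "dp": [0.005, 0.008, 0], "fingers": 0.085}, {"dr": [0, 0, 0], "dp": [0, 0, 0], "fingers": 0.085}, {"dr": [0, 0, 0], "dp": [0, 0, 0], "fingers": 0.085}], "newtons": 110}}

```text
clock: 21.65
tcp_pos: [0.4432, 0.3058, 0.0949]
ee_rot: [-0.149, 0.146, -0.691, 0.692]
ft_force: [0.7, 0.3, -0.4]
gripper_width: 0.0853
```

```bash
python3 - <<'E'
from hookm import *
s=snap('wrist','w24.png'); held(cloud(s),s,'red'); above(.450,.3085,.093,24.2,.010,1)
E
```

```text
tab top tool y -0.0176
tab top tool x -0.0106 -0.0038 z -0.0276 0.0272 mid z -0.0002
skew deg -0.03
rear face x at tool y=0: -0.0104 pitch deg 0.34 3058
dr total [-0.08 -0.09 -0.18] | dp in current [0.0025 0.0018 0.0003] | in final axes [0.0025 0.0018 0.0003]
 dr [-0.1, -0.1, -0.2] dp [0.0025, 0.0018, 0.0003]
```

Call:
{"fn": "step_arm", "kwargs": {"series": [{"dr": [0, 0, 0], "dp": [0.001, 0.001, 0], "fingers": 0.085}, {"dr": [0, 0, 0], "dp": [0, 0, 0], "fingers": 0.05}, {"dr": [0, 0, 0], "dp": [0, 0, 0], "fingers": 0.05}, {"dr": [0, 0, 0], "dp": [0, 0, 0], "fingers": 0.05}, {"dr": [0, 0, 0], "dp": [0, 0, 0], "fingers": 0.05}, {"dr": [0, 0, 0], "dp": [0, -0.015, 0], "fingers": 0.05}, {"dr": [0, 0, 0], "dp": [0, -0.025, 0], "fingers": 0.05}, {"dr": [0, 0, 0], "dp": [0, -0.03, 0], "fingers": 0.05}, {"dr": [0, 0, 0], "dp": [0, -0.03, 0], "fingers": 0.05}, {"dr": [0, 0, 0], "dp": [0, -0.03, 0], "fingers": 0.05}, {"dr": [0, 0, 0], "dp": [0, -0.02, 0], "fingers": 0.05}, {"dr": [0, 0, 0], "dp": [0, 0, 0], "fingers": 0.05}], "newtons": 110}}

```text
clock: 23.2
tcp_pos: [0.4406, 0.3051, 0.2529]
ee_rot: [-0.149, 0.147, -0.691, 0.692]
ft_force: [-0.5, 0.8, -1.6]
gripper_width: 0.0575
```

```bash
python3 - <<'E'
from hookm import *
s=snap('wrist','w25.png'); held(cloud(s),s,'red'); eye(-.15,.019,-.011,.0135,10)
E
```

```text
tab top tool y -0.019
tab top tool x -0.0122 -0.0052 z -0.0281 0.0275 mid z -0.0003
skew deg -0.09
rear face x at tool y=0: -0.012 pitch deg 0.23 3087
dr total [-0.06 21.03 -0.1 ] | dp in current [ 0.1687 -0.0305  0.3893] | in final axes [ 0.0178 -0.0308  0.4239]
 dr [-0.0, 2.1, -0.0] dp [0.0169, -0.0031, 0.0389]
 dr [-0.0, 2.1, -0.0] dp [0.0154, -0.0031, 0.0395]
 dr [-0.0, 2.1, -0.0] dp [0.014, -0.0031, 0.0401]
 dr [-0.0, 2.1, -0.0] dp [0.0125, -0.0031, 0.0405]
 dr [-0.0, 2.1, -0.0] dp [0.011, -0.0031, 0.041]
 dr [-0.0, 2.1, -0.0] dp [0.0095, -0.0031, 0.0414]
 dr [-0.0, 2.1, -0.0] dp [0.008, -0.0031, 0.0417]
 dr [-0.0, 2.1, -0.0] dp [0.0064, -0.0031, 0.0419]
 dr [-0.0, 2.1, -0.0] dp [0.0049, -0.0031, 0.0421]
 dr [-0.0, 2.1, -0.0] dp [0.0033, -0.0031, 0.0423]
```

View pics/w25.png

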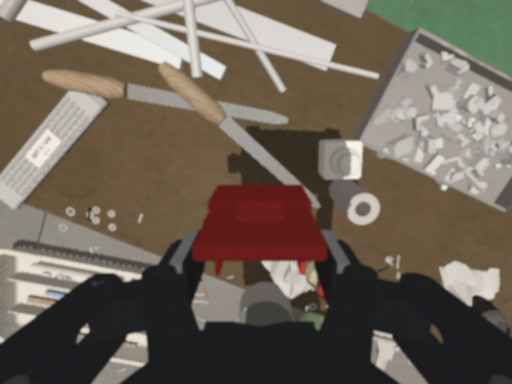

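Call:
{"fn": "step_arm", "kwargs": {"series": [{"dr": [0, 2.1, 0], "dp": [0.017, -0.005, 0.025], "fingers": 0.05}, {"dr": [0, 2.1, 0], "dp": [0.0155, -0.005, 0.0395], "fingers": 0.05}, {"dr": [0, 2.1, 0], "dp": [0.014, -0.005, 0.04], "fingers": 0.05}, {"dr": [0, 2.1, 0], "dp": [0.0125, -0.004, 0.0405], "fingers": 0.05}, {"dr": [0, 2.1, 0], "dp": [0.011, -0.004, 0.041], "fingers": 0.05}, {"dr": [0, 2.1, 0], "dp": [0.0095, -0.003, 0.0414], "fingers": 0.05}, {"dr": [0, 2.1, 0], "dp": [0.008, -0.003, 0.0417], "fingers": 0.05}, {"dr": [0, 2.1, 0], "dp": [0.0064, -0.003, 0.042], "fingers": 0.05}, {"dr": [0, 2.1, 0], "dp": [0.005, -0.003, 0.042], "fingers": 0.05}, {"dr": [0, 2.1, 0], "dp": [0.003, -0.003, 0.042], "fingers": 0.05}, {"dr": [0, 0, 0], "dp": [0, 0, 0.012], "fingers": 0.05}, {"dr": [0, 0, 0], "dp": [0, 0, 0], "fingers": 0.05}, {"dr": [0, 0, 0], "dp": [0, 0, 0], "fingers": 0.05}], "newtons": 110}}

```text
clock: 24.88
tcp_pos: [0.4289, -0.1282, 0.275]
ee_rot: [0.008, -0.025, 0.709, -0.705]
ft_force: [-0.9, 0.7, -1.6]
gripper_width: 0.0571
```

```bash
python3 - <<'E'
from hookm import *
s=snap('wrist','w26.png'); P=cloud(s); held(P,s,'red');hook(s,P,0); where(-.012,.013); eye(-.145,.019,-.012,.013,1)
E
```

```text
tab top tool y -0.0183
tab top tool x -0.0113 -0.0045 z -0.0274 0.0281 mid z 0.0004
skew deg 0.49
rear face x at tool y=0: -0.0114 pitch deg 0.25 3163
bar c [ 0.5252 -0.1155] yaw 3.3 zbar 0.25 width 0.0182 y at x=.606: -0.1108
tip outer [ 0.4206 -0.1215] ztop 0.3557 31734 => root [ 0.5304 -0.1152]
eye in hook [-0.1661 -0.0079  0.0117] F [-0.   0.3 -1.5]
dr total [ 0.36 -0.47  1.36] | dp in current [-0.0205 -0.0074 -0.0081] | in final axes [-0.0208 -0.007  -0.0079]
 dr [0.4, -0.5, 1.4] dp [-0.0205, -0.0074, -0.0081]
```

View pics/w26.png

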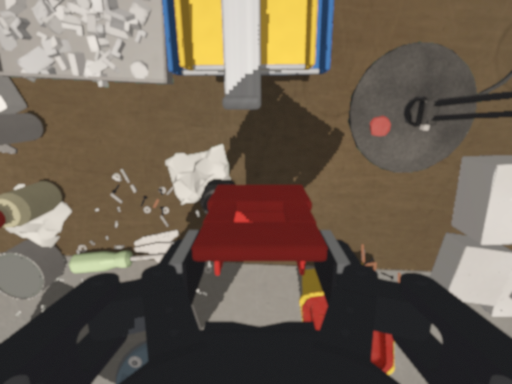

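Call:
{"fn": "step_arm", "kwargs": {"series": [{"dr": [0.4, -0.5, 1.4], "dp": [-0.016, -0.008, -0.008], "fingers": 0.05}, {"dr": [0, 0, 0], "dp": [0, 0, 0], "fingers": 0.05}, {"dr": [0, 0, 0], "dp": [0, 0, 0], "fingers": 0.05}], "newtons": 110}}

```text
clock: 25.3
tcp_pos: [0.4463, -0.1164, 0.2835]
ee_rot: [-0.022, 0.02, -0.706, 0.707]
ft_force: [0.2, 0.4, -1.2]
gripper_width: 0.0571
```

```bash
python3 - <<'E'
from hookm import *
s=snap('wrist','w27.png'); P=cloud(s); held(P,s,'red');hook(s,P,0); where(-.0114,.0137); eye(-.06,.019,-.0114,.0137,1)
E
```

```text
tab top tool y -0.0182
tab top tool x -0.0113 -0.0045 z -0.0276 0.0274 mid z -0.0001
skew deg 0.19
rear face x at tool y=0: -0.0114 pitch deg 0.28 3144
bar c [ 0.537  -0.1146] yaw 3.1 zbar 0.25 width 0.0181 y at x=.606: -0.1108
tip outer [ 0.4365 -0.12  ] ztop 0.365 30866 => root [ 0.5464 -0.1141]
eye in hook [-0.1483  0.0027  0.02  ] F [-0.7  0.1 -1. ]
dr total [-0.07  0.28 -0.21] | dp in current [-0.0883  0.0013  0.0031] | in final axes [-0.0883  0.001   0.0027]
 dr [-0.1, 0.3, -0.2] dp [-0.0883, 0.0013, 0.0031]
```

View pics/w27.png

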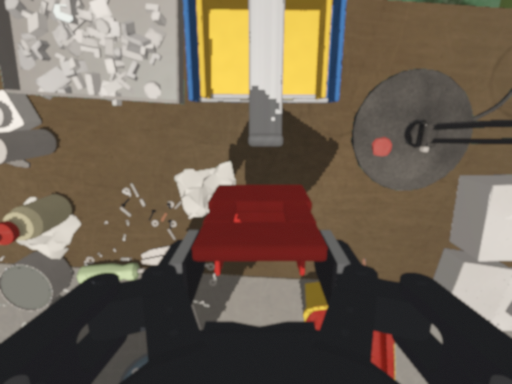

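Call:
{"fn": "step_arm", "kwargs": {"series": [{"dr": [0, 0.3, -0.2], "dp": [-0.02, 0.001, 0.003], "fingers": 0.05}, {"dr": [0, 0, 0], "dp": [-0.025, 0, 0], "fingers": 0.05}, {"dr": [0, 0, 0], "dp": [-0.025, 0, 0], "fingers": 0.05}, {"dr": [0, 0, 0], "dp": [-0.016, 0, 0], "fingers": 0.05}, {"dr": [0, 0, 0], "dp": [0, 0, 0], "fingers": 0.05}, {"dr": [0, 0, 0], "dp": [0, 0, 0], "fingers": 0.05}], "newtons": 110}}

```text
clock: 26.1
tcp_pos: [0.5338, -0.1148, 0.282]
ee_rot: [-0.018, 0.02, -0.706, 0.707]
ft_force: [0.4, 0.4, -1.7]
gripper_width: 0.0572
```

```bash
python3 - <<'E'
from hookm import *
s=snap('wrist','w28.png'); P=cloud(s); held(P,s,'red');hook(s,P,0); hung(s,P,'yellow'); hung(s,P,'blue'); where(-.0114,.0137); eye(-.0175,.0,-.0114,.0137,1)
E
```

```text
tab top tool y -0.0178
tab top tool x -0.0117 -0.0047 z -0.0277 0.0277 mid z 0.0
skew deg 0.04
rear face x at tool y=0: -0.0114 pitch deg 0.3 3089
bar c [ 0.5577 -0.1135] yaw 3.36 zbar 0.2499 width 0.0182 y at x=.606: -0.1107
tip outer [ 0.4962 -0.1171] ztop 0.3382 555 => root [ 0.606  -0.1107]
post front [ 0.5974 -0.1112]
yellow tab top x -0.0171 -0.0098 y -0.0278 0.0276 z 0.0315 skew 0.11 2339
  face x at z=0 -0.0094 tilt -0.009 201
blue tab top x -0.0077 -0.001 y -0.0282 0.0272 z 0.0316 skew 0.14 2276
eye in hook [-0.061  -0.0003  0.0184] F [-1.3 -0.4 -1.4]
dr total [-0.07 -0.05  0.1 ] | dp in current [-0.0435  0.0183 -0.0003] | in final axes [-0.0434  0.0184 -0.0002]
 dr [-0.1, -0.0, 0.1] dp [-0.0435, 0.0183, -0.0003]
```

View pics/w28.png

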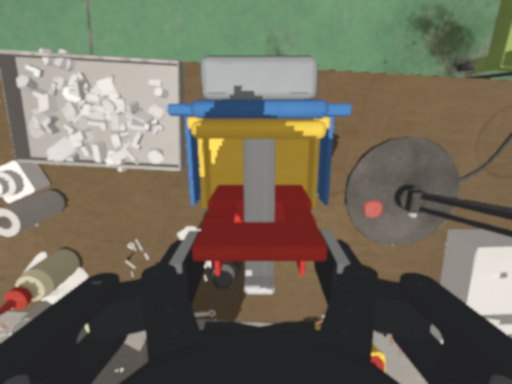

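Call:
{"fn": "step_arm", "kwargs": {"series": [{"dr": [0, 0, 0], "dp": [-0.015, 0.006, 0], "fingers": 0.05}, {"dr": [0, 0, 0], "dp": [-0.01, 0.006, 0], "fingers": 0.05}, {"dr": [0, 0, 0], "dp": [-0.006, 0.002, 0], "fingers": 0.05}, {"dr": [0, 0, 0], "dp": [0, 0, 0], "fingers": 0.05}, {"dr": [0, 0, 0], "dp": [0, 0, 0], "fingers": 0.05}], "newtons": 110}}

```text
clock: 26.78
tcp_pos: [0.5662, -0.1131, 0.2668]
ee_rot: [-0.018, 0.019, -0.706, 0.707]
ft_force: [1.6, -0.3, -1.9]
gripper_width: 0.0573
```

```bash
python3 - <<'E'
from hookm import *
s=snap('wrist','w29.png'); P=cloud(s); held(P,s,'red'); hung(s,P,'yellow'); hung(s,P,'blue'); where(-.0114,.0139); eye(-.0175,.0,-.0114,.0139,1)
E
```

```text
tab top tool y -0.0178
tab top tool x -0.0115 -0.0048 z -0.0276 0.0277 mid z 0.0001
skew deg 0.32
rear face x at tool y=0: -0.0114 pitch deg 0.41 2649
yellow tab top x -0.0161 -0.0095 y -0.0275 0.0274 z 0.0314 skew 0.06 2497
  face x at z=0 -0.011 tilt 0.044 114
blue tab top x -0.0072 -0.0007 y -0.0281 0.0268 z 0.0313 skew -0.53 2723
  face x at z=0 -0.0009 tilt 0.001 972
eye in hook [-0.0285 -0.0004  0.0029] F [-1.1 -0.4 -2. ]
dr total [-0.07 -0.08  0.12] | dp in current [-0.011   0.0029 -0.0004] | in final axes [-0.011   0.0029 -0.0004]
 dr [-0.1, -0.1, 0.1] dp [-0.011, 0.0029, -0.0004]
```

View pics/w29.png

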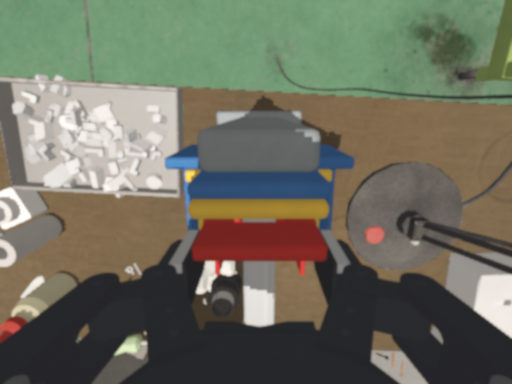

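Call:
{"fn": "step_arm", "kwargs": {"series": [{"dr": [0, 0, 0], "dp": [-0.005, 0.0015, 0], "fingers": 0.05}, {"dr": [0, 0, 0], "dp": [-0.004, 0.001, 0], "fingers": 0.05}, {"dr": [0, 0, 0], "dp": [-0.002, 0.001, 0], "fingers": 0.05}, {"dr": [0, 0, 0], "dp": [0, 0, 0], "fingers": 0.05}], "newtons": 110}}

```text
clock: 27.32
tcp_pos: [0.5777, -0.1129, 0.2648]
ee_rot: [-0.018, 0.019, -0.706, 0.708]
ft_force: [-0.6, -0.5, -1.0]
gripper_width: 0.057
```

Call:
{"fn": "step_arm", "kwargs": {"series": [{"dr": [0, 0, 0], "dp": [-0.003, 0.0015, 0], "fingers": 0.05}, {"dr": [0, 0, 0], "dp": [-0.003, 0.001, 0], "fingers": 0.05}], "newtons": 110}}

```text
clock: 27.58
tcp_pos: [0.5781, -0.1129, 0.2647]
ee_rot: [-0.013, 0.024, -0.706, 0.708]
ft_force: [-21.1, 0.4, 13.1]
gripper_width: 0.0574
```

```bash
python3 - <<'E'
from hookm import *
s=snap('wrist','w30.png'); P=cloud(s); held(P,s,'red'); hung(s,P,'yellow'); hung(s,P,'blue'); where(-.0114,.0139)
E
```

```text
tab top tool y -0.0183
tab top tool x -0.0112 -0.0048 z -0.0276 0.0277 mid z 0.0001
skew deg 0.16
yellow tab top x -0.0146 -0.0084 y -0.0277 0.0277 z 0.0314 skew 0.79 2194
blue tab top x -0.0063 -0.0002 y -0.0284 0.0272 z 0.0312 skew 0.62 2749
  face x at z=0 -0.0008 tilt 0.009 1364
eye in hook [-0.0168 -0.0008  0.0007] F [-20.4   1.2  14.2]
```

Contact confirmed; relax, release and retract.

Call:
{"fn": "step_arm", "kwargs": {"series": [{"dr": [0, 0, 0], "dp": [0, 0, 0], "fingers": 0.05}, {"dr": [0, 0, 0], "dp": [0, 0, 0], "fingers": 0.085}, {"dr": [0, 0, 0], "dp": [0, 0, 0], "fingers": 0.085}, {"dr": [0, 0, 0], "dp": [0, 0, 0], "fingers": 0.085}, {"dr": [0, 0, 0], "dp": [0, 0, 0], "fingers": 0.085}, {"dr": [0, 0, 0], "dp": [0, -0.03, 0], "fingers": 0.085}, {"dr": [0, 0, 0], "dp": [0, -0.05, 0], "fingers": 0.085}, {"dr": [0, 0, 0], "dp": [0, -0.03, 0], "fingers": 0.085}, {"dr": [0, 0, 0], "dp": [0, 0, 0], "fingers": 0.085}, {"dr": [0, 0, 0], "dp": [0, 0, 0], "fingers": 0.085}], "newtons": 110}}

```text
clock: 28.88
tcp_pos: [0.5798, -0.1122, 0.3755]
ee_rot: [-0.012, 0.025, -0.706, 0.707]
ft_force: [0.2, 0.4, 0.1]
gripper_width: 0.0849
```

```bash
python3 - <<'E'
from hookm import *
s=snap('wrist','w31.png'); P=cloud(s); hook(s,P,0)
for c in ('red','yellow','blue'): hung(s,P,c)
cv2.imwrite('pics/w31c.png',cv2.resize(s['img'][100:300,170:350],None,fx=3,fy=3))
a=np.radians(PSI); 
for z0,z1 in ((-.09,-.06),): pass
E
```

```text
bar c [ 0.5393 -0.1144] yaw 3.51 zbar 0.2499 width 0.0175 y at x=.606: -0.1103
tip outer [ 0.496 -0.117] ztop 0.2624 122 => root [ 0.6058 -0.1103]
post front [ 0.5726 -0.1124]
red tab top x -0.025 -0.0177 y -0.0274 0.0261 z 0.0314 skew 0.79 665
yellow tab top x -0.015 -0.0087 y -0.0285 0.028 z 0.0314 skew 0.38 676
blue tab top x -0.006 -0.0005 y -0.027 0.0262 z 0.0314 skew 0.16 637
  face x at z=0 -0.0009 tilt 0.008 209
```

View pics/w31c.png

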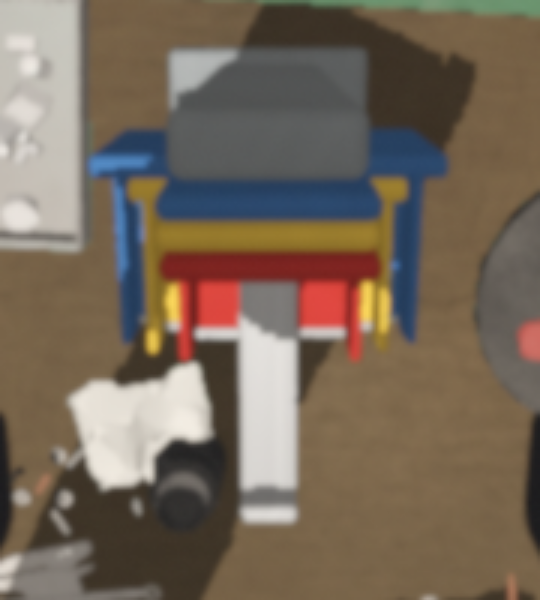

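Call:
{"fn": "step_arm", "kwargs": {"series": [{"dr": [0, 0, 0], "dp": [0.02, -0.05, 0], "fingers": 0.085}, {"dr": [0, 0, 0], "dp": [0.05, 0, 0], "fingers": 0.085}, {"dr": [0, 0, 0], "dp": [0.05, 0, 0], "fingers": 0.085}, {"dr": [0, 0, 0], "dp": [0.05, 0, 0], "fingers": 0.085}, {"dr": [0, 0, 0], "dp": [0.03, 0, 0], "fingers": 0.085}, {"dr": [0, 0, 0], "dp": [0, 0, 0], "fingers": 0.085}, {"dr": [0, 0, 0], "dp": [0, 0, 0], "fingers": 0.085}, {"dr": [0, 0, 0], "dp": [0, 0, 0], "fingers": 0.085}], "newtons": 110}}

```text
clock: 29.92
tcp_pos: [0.3746, -0.1219, 0.4199]
ee_rot: [0.007, -0.03, 0.709, -0.704]
ft_force: [0.6, 0.3, 0.6]
gripper_width: 0.0851
```

```bash
python3 - <<'E'
from hookm import *
s=snap('wrist','w32.png'); P=cloud(s); hook(s,P,0)
a=np.radians(PSI)
hsv=cv2.cvtColor(s['img'],cv2.COLOR_BGR2HSV); H=hsv[...,0].astype(int)
for col,hm in {'blue':(H>95)&(H<125),'yellow':(H>18)&(H<35),'red':(H<8)|(H>172)}.items():
    hung(s,P,col)
    q=P[hm&(hsv[...,1]>110)]-ROOT; q=np.c_[q[:,0]*np.cos(a)+q[:,1]*np.sin(a),-q[:,0]*np.sin(a)+q[:,1]*np.cos(a),q[:,2]]
    q=q[(abs(q[:,1])<.07)&(q[:,0]>-.11)&(q[:,0]<.02)&(q[:,2]<-.06)&(q[:,2]>-.12)]
    f=q[(abs(q[:,1])<.026)]
    if len(f)>30: k=np.polyfit(f[:,0],f[:,2],1); print(col,'floor slope',k.round(3),len(f),f[:,0].min(),f[:,0].max())
t=snap('top','t32.png')
E
```

```text
bar c [ 0.5185 -0.1162] yaw 5.09 zbar 0.2501 width 0.018 y at x=.606: -0.1084
tip outer [ 0.4956 -0.1182] ztop 0.2628 158 => root [ 0.6052 -0.1085]
blue no tab 0
yellow no tab 0
red no tab 0
red floor slope [ 0.007 -0.076] 593 -0.07549691962808935 -0.05202569475370682
```

View pics/w32.png

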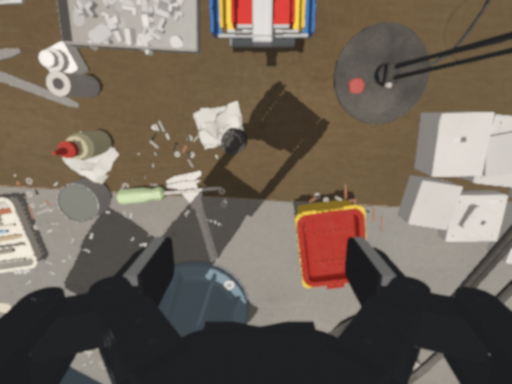

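View pics/t32.png

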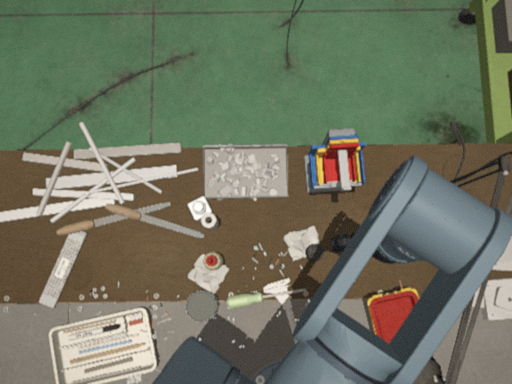

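```bash
python3 -c "
from rig import job_done,telemetry
print(telemetry.sense()['ft_force'],telemetry.sense()['clock']); print(job_done())"
```

```text
[ 0.56330607 -0.30780808  0.54287732] 30.025
the job is handed in; nothing more can be done
None
```

I hung all three scoops on the hook: blue flush to the post, then yellow into blue, then red into yellow. I held each by the sides of its grip tab, pressed it home to about 20 N, and released it. The job was handed in at 30 s with the arm clear of everything; no verdict was reported.

- **Position along the bar:** in the last close look, the rear faces were at about -0.5 mm (blue), -9 mm (yellow) and -18 mm (red) from the hook root. Each is within about 2 mm of its fully home position and inside the judged range.
- **Height and centring:** tab tops were 31 mm above the bar, against 32 mm expected when resting on it. Tabs were within about 1 mm of the bar's centre line and skewed less than 1°.
- **Upright:** red's floor was level at the expected height. Blue's back plate read about 0.01 rad from vertical. Yellow's tilt could not be measured properly in the final look because its face was hidden, but its flush spacing to blue and red suggests it is upright.
- **Other things on the bench:** in the last overhead picture the aluminium part, guide bush, eyepiece and oil bottle appear where they were at the start. I judged this by eye.

The final look from farther back could not see the tabs, so it gave no second check of the positions. Its bar direction also disagreed with the earlier readings (5.1° against about 3.1°), probably because only a short part of the bar was in view.

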